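# Probe a weld coupon, then hold the inspection lens over the suspect spot

### The job

Inspect the welded plate in the blue vice: take the green probe upright from its stand and gently press its spring tip on the yellow dot, then on the red dot, and put the probe back in its stand. Then take the inspection lens by its handle and finish still holding it, steady and level, centred over the red dot with its rim at the height of the orange collar on the post. Keep the lens off the plate and leave the mug, the red magnet and the wire brush alone.

Things in the scene. Friction and masses are not known exactly. Their poses are not given: they have to be found in the camera images.
- vice: Blue bench vice, fixed. Origin on the bench under its jaws; x from screw handle (front) to anvil (rear), y along the jaws, z up. Clamps a level, rigid steel plate, 90 (x) by 170 (y) by 8 mm, centred over the origin, top face 143 mm up. Weld bead 11 mm wide, 4 mm high, along y at x = 8 mm. Reaches 152 mm to the front (handle 170 mm wide, 77 mm high), 140 mm to the rear, 85 mm to the sides.
- yellow_dot: Flat yellow paint dot, 14 mm across, on the top face of the plate at one end, on the front side of the bead. Origin at its centre on the plate's top face.
- red_dot: Flat red paint dot, 14 mm across, on the top face of the plate at the other end, on the front side of the bead. Origin at its centre on the plate's top face. The lens is finally held above it.
- height_post: Upright steel rod, 8 mm thick, in a red base 40 by 40 by 30 mm, fixed on the vice's rear anvil. Origin under the base, 115 mm above the bench; the top of the rod is 180 mm above the origin.
- collar: Orange collar, 26 mm across, 10 mm high, fixed on the rod of the height post. Origin at its centre: this is the height for the lens's rim (75 to 110 mm above the plate's top face).
- probe: Green thickness probe, loose, about 90 g, upright in its stand: grip 18 by 18 mm, 70 mm high, black button on top (6 mm); below it a nose 9 mm thick, 18 mm long, with a spring-loaded pin. Origin at the centre of the grip's underside, which rests on the stand's top; z up, x and y square to the grip's sides. With the pin free the tip is 36 mm below the origin.
- probe_tip (a point): End of the probe's brass pin, 5 mm across, on the probe's axis.
- pin (a joint): How far the probe's pin is pushed in: 0 m free, 0.008 m fully in; about 1 N to start it, then 0.4 N per mm more.
- probe_stand: Black block 70 by 70 by 50 mm, fixed to the bench, with a vertical through hole 15 mm across in the middle of its top. Origin at the centre of its underside; the top is 50 mm above. At home the probe's origin is at the middle of the top, its nose in the hole.
- lens: Hand lens, loose, 120 g, lying level on the bench: a straight black handle 130 (x) by 18 (y) by 20 mm (z), raised on a small foot at its tail so that it spans 14 to 34 mm above the bench, and at its +x end a round steel rim, 76 mm outer diameter, 14 mm high, with clear glass. Origin on the bench under the middle of the handle; x from handle to rim, z up. Rim centre 113 mm from the origin along x.
- lens_center (a point): Centre of the lens's round rim, 7 mm above its underside; the point to hold over the red dot at the collar's height.
- mug: White mug, 80 mm across, 90 mm high. Bystander: leave it alone. Origin under its centre.
- magnet: Red and steel welding magnet, about 100 by 100 mm, 22 mm high. Bystander: leave it alone. Origin under its centre.
- wire_brush: Wooden wire brush, 240 mm long (x), 22 mm wide, 34 mm high. Bystander: leave it alone. Origin under its middle.

How it is judged:
By the outcome, as a careful person would: the job done as asked, in the order asked, and still so for the second after the job is handed in, while the arm keeps its last pose, push and grip.
It also fails if it takes over 67 s, if anything falls off the work surface, if the arm or the gripper's body presses on something with over 40 N, if the wrist force passes 120 N, or if a joint passes its speed limit or range.

### The arm

A 6-joint arm with a two-finger parallel gripper is mounted at the origin on the work surface. World frame = base frame: x ahead of the robot, y to its left, z up, the work surface at z = 0. Lengths are in mm, angles in rad, forces in N, time in s.
With the tool pointing down it reaches from about 325 to 900 mm from the base axis. Payload 6.1 kg.
Tool frame: the origin (TCP) lies midway between the tips of the shut fingers; the grasp point (between the pads) lies grasp_offset behind it (grasp_offset is the distance from the TCP to the grasp point, in mm); z points along the fingers, y is the line along which they close (so a half turn about z gives the same grasp; the last joint's range is limited). The gripper opens to 87 mm and grips with 3 to 60 N. Pads are 19 mm wide; open, the fingers measure 117 mm over their backs; the gripper's body (75 mm by 190 mm) begins 51 mm behind the grasp point.
Start: joints at [1.222, 0.22, 1.526, -0, 1.395, -0.126], TCP at [138.1, 609.544, 185.238] pointing down, gripper open.
Joint ranges: [-2.98, 2.98], [-0.91, 2.08], [0.09, 2.57], [-1.24, 4.39], [0.2, 2.65], [-2.68, 2.68]. Speed limits (rad/s): [2.57, 2.57, 3.01, 3.14, 3.14, 3.14].

### API

Orientations are given as a unit quaternion [x, y, z, w].
In Python, from rig import read_state, grab_frame, job_done, find_in, trace, grasp_offset gives the robot as it stands.
- The arm moves only by the tool apply_moves, never from a script. Its argument "targets" is a list of rows, each an object of numbers: "dx", "dy", "dz": the shift along the tool's x, y, z in units of 750 mm (1.0 is 750 mm); "ax", "ay", "az": the turn, a rotation vector about the tool's x, y, z in units of 180 degrees (1.0 is 180 degrees); "hand": the opening, from -1 (shut) to 1 (fully open). A call has 1 to 20 rows; each row is the pose to reach, as a shift and turn from the pose commanded when the call began, along the tool's axes at that moment, turning the shorter way round; what a row does not reach only later rows make up. A row lasts 1/12 s, in which the tool goes at most 41.7 mm and 7.16 degrees, less where a joint would pass 70% of its speed; a pose out of reach is approached as far as the arm can. A call with a number of a shift or a turn outside -1 to 1 is refused whole. A call with a gripper value outside its range is refused whole. The fingers move at their own pace and stop on an object; the grip force is fixed at half the most. Time passes only in rows, so rows that repeat a pose let the fingers close. It gives the time, the measured TCP pose, the force, the opening and the grip force at its end, in the units of the state.
- read_state(): the state, without advancing time (a new reading comes with each control period).
- grab_frame(name): name is "scene" or "top" or "wrist"; returns a dict with "pixels" (384x512x3 uint8, red, green, blue), "fx", "fy", "cx", "cy" (pixels), "extrinsics" (4x4, takes a point from camera to world coordinates). Camera axes: x right, y up, looking along -z (the intrinsics and any distortion apply to the point x, -y, -z); pixel columns grow to the right and rows downward; lengths in mm; the calibration is good to about 2 mm. A picture is of the moment at which its call begins. There is no depth.
- job_done(): hands the job in; it is judged then, once.
Trained networks look in the newest picture that a camera, given by its name, has taken for a name from the list of things; names that differ only in an ending like _2 or _b are one class to them, and where a whole thing is asked for, a point or a joint stands for the part that bears it (a point fixed in the world has none). Each returns a list of dicts, best first, with "p" (0 to 1); they miss things now and then, are a little off and sometimes report something else, mostly with a low value. They report only what shows in the picture. A call takes as long as a camera call.
- find_in(label, camera): "uv" ([column, row] in pixels, amid what is visible of it).
- trace(label, camera): "region" (384x512 bool, what is visible of it) and "uv" ([column, row] in pixels, amid what is visible of it).
The state is a dict: "clock": time; "qpos": joint angles; "joint_velocities": joint speeds; "tau": joint torques, N m; "ee_pos": TCP position; "tool_rot": TCP orientation; "force": force on the tool from outside, world axes, zero at the start; "moment": the same for the moment, N m; "gripper_width": opening from 0.0 (shut) to 1.0 (fully open); "grip_force": force on a finger pad.
Only numpy, scipy, OpenCV 4.12 (cv2) and the standard library are available. Lean on these libraries where they do the work, as an engineer would, in place of code of your own. Each camera call takes 0.05 s, during which the arm holds its last target. There are 200 camera calls.

## Working session

There is one attempt and no reset: what is moved stays moved. The work goes in short steps, Python scripts to look and compute and a tool call to move; the robot and the scene stay as the last step left them, time stands still between calls to the robot, and variables do not carry over. Pictures are saved under pics/ and viewed, at most 10 in all, crops included, and the job is handed in when it is done.

Besides the shell and the picture viewer there is one more tool, called after ">>>" as name([rows], argument=value, ...), one row to a line, values as JSON. apply_moves: Moves the arm, as the interface text tells. Shifts and turns lie within -1 to 1; 1 stands for 750 mm of shift or 180 degrees of turn. Its arguments: {"type":"object","properties":{"targets":{"type":"array"}},"required":["targets"]}

```bash
mkdir -p pics; ls; cat > h.py <<'E'
import numpy as np, cv2
from rig import *
def save(f,n): cv2.imwrite('pics/'+n,cv2.cvtColor(f['pixels'],cv2.COLOR_RGB2BGR))
E
python3 - <<'E'
from h import *
print(read_state(),grasp_offset)
ims=[]
for c in ['scene','top']:
    f=grab_frame(c);save(f,c+'.png')
    print(c,f['fx'],f['fy'],f['cx'],f['cy'],np.round(f['extrinsics'],3).tolist(),[k for k in f])
    for l in ['yellow_dot','red_dot','collar','probe','probe_stand','lens','lens_center','vice','height_post','mug','magnet','wire_brush']:
        print(l,[(np.round(d['uv'],1).tolist(),round(d['p'],2)) for d in find_in(l,c)[:2]])
    ims.append(f['pixels'])
E
```

```text
pics
{'clock': 0.0, 'qpos': array([ 1.22190292e+00,  2.21212503e-01,  1.52760921e+00,  4.59190228e-05,
        1.39470974e+00, -1.26097199e-01]), 'joint_velocities': array([ 0.00059363, -0.00175845, -0.00102201, -0.00067062,  0.00016762,
        0.00055973]), 'tau': array([-1.48723568e-03, -4.94601524e+01, -3.87383187e+01,  6.96284557e-02,
        5.68837754e-02, -1.61712273e-04]), 'ee_pos': array([137.84510338, 608.89982806, 184.14678311]), 'tool_rot': array([ 1.11171812e-01,  9.93800729e-01, -9.36868416e-04, -2.50035053e-04]), 'force': array([ 0.28151801,  0.15680174, -0.24811388]), 'moment': array([-0.00259146,  0.02137742,  0.01597582]), 'grip_force': 0.0, 'gripper_width': 1.0006862053792704} 18.700000000000003
scene 405.03471489399664 405.03471489399664 252.74987653272137 194.948034432448 [[-0.751, -0.467, 0.467, 1080.547], [0.661, -0.53, 0.531, 681.653], [-0.0, 0.707, 0.707, 935.922], [0.0, 0.0, 0.0, 1.0]] ['pixels', 'fx', 'fy', 'cx', 'cy', 'extrinsics']
yellow_dot []
red_dot []
collar [([182.4, 165.9], 0.65)]
probe [([322.8, 232.3], 0.71), ([193.7, 155.7], 0.47)]
probe_stand [
[... 204 characters left out ...]
 302.7], 0.9), ([180.1, 169.8], 0.57)]
wire_brush [([411.7, 290.0], 0.86)]
top 389.93774448822893 389.93774448822893 251.4496018617505 192.82331327412996 [[0.001, 0.985, -0.171, 346.79], [-1.0, 0.002, 0.009, 109.242], [0.009, 0.171, 0.985, 1464.237], [0.0, 0.0, 0.0, 1.0]] ['pixels', 'fx', 'fy', 'cx', 'cy', 'extrinsics']
yellow_dot []
red_dot []
collar [([295.0, 151.1], 0.54)]
probe [([347.2, 162.9], 0.39)]
probe_stand [([204.0, 226.8], 0.93), ([295.9, 151.0], 0.29)]
lens [([358.4, 206.1], 0.73)]
lens_center [([354.5, 203.2], 0.88)]
vice [([287.7, 189.5], 0.68)]
height_post [([292.0, 161.7], 0.61)]
mug [([347.4, 162.9], 0.7)]
magnet [([205.0, 223.8], 0.28)]
wire_brush [([131.9, 249.0], 0.57)]
```

View pics/scene.png

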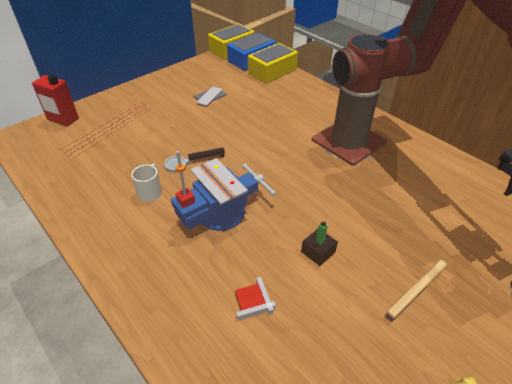

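View pics/top.png

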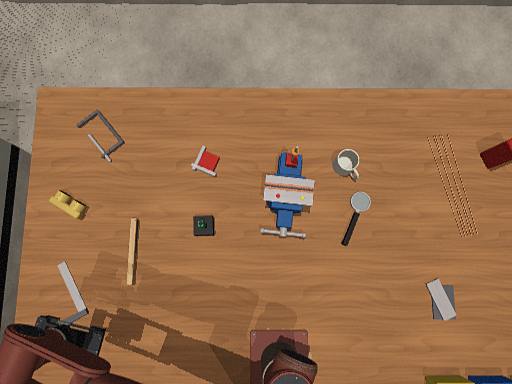

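The scene picture shows the vice plate with the yellow dot at about (216,167) and the red dot at (233,182), and the probe at (321,235). In the top picture red is at (278,196), yellow at (303,198), the probe at (204,225), and the lens runs from its rim at (360,202) to its tail at (345,244).

```bash
cat >> h.py <<'E'
def ray(f,uv):
    T=np.array(f['extrinsics']); d=np.array([(uv[0]-f['cx'])/f['fx'],-(uv[1]-f['cy'])/f['fy'],-1.])
    return T[:3,3],T[:3,:3]@d
def atz(f,uv,z):
    o,d=ray(f,uv); return o+d*(z-o[2])/d[2]
def tri(rs):
    A=0;b=0
    for o,d in rs:
        d=d/np.linalg.norm(d);P=np.eye(3)-np.outer(d,d);A=A+P;b=b+P@o
    return np.linalg.solve(A,b)
def col(f,box,kind):
    x0,y0,x1,y1=box;p=f['pixels'][y0:y1,x0:x1].astype(float);r,g,b=p[...,0],p[...,1],p[...,2]
    w={'r':np.clip(r-np.maximum(g,b)-60,0,None),'y':np.clip(np.minimum(r,g)-b-60,0,None),'g':np.clip(g-np.maximum(r,b)-15,0,None),'o':np.clip(r-b-110,0,None)*(g>60)*(r>g+30)}[kind]
    v,u=np.mgrid[y0:y1,x0:x1]
    return np.array([(w*u).sum(),(w*v).sum()])/w.sum() if w.sum()>0 else None, int((w>0).sum())
E
python3 - <<'E'
from h import *
s=grab_frame('scene');t=grab_frame('top')
for n,k,bs,bt,z in [('red','r',(226,176,240,188),(272,190,284,201),143),('yel','y',(209,161,223,173),(297,192,309,204),143),('col','o',(172,160,190,174),(288,144,300,154),230),('probe','g',(314,224,330,245),(196,218,212,232),85)]:
    a,na=col(s,bs,k);b,nb=col(t,bt,k);print(n,a,na,b,nb)
    if a is not None and b is not None: print(np.round(tri([ray(s,a),ray(t,b)])),np.round(atz(s,a,z)),np.round(atz(t,b,z)))
for l in ['lens','lens_center','probe_stand','vice']:
    for d in trace(l,'top')[:1]:
        m=d['region'];v,u=np.nonzero(m);print(l,d['uv'],m.sum(),u.min(),u.max(),v.min(),v.max(),atz(t,(u.mean(),v.mean()),24))
        if l=='probe_stand': print('st',atz(t,(u.mean(),v.mean()),50),cv2.minAreaRect(np.c_[u,v].astype(np.float32)))
        if l=='lens': print(u.mean(),v.mean(),cv2.minAreaRect(np.c_[u,v].astype(np.float32)))
p=np.hstack([cv2.resize(x['pixels'][b:b+75,a:a+100],None,fx=4,fy=4,interpolation=cv2.INTER_CUBIC) for x,a,b in [(t,260,140)]] + [cv2.resize(s['pixels'][145:220,160:260],None,fx=4,fy=4)])
save({'pixels':np.ascontiguousarray(p)},'z.png')
E
```

```text
red [231.74187884 182.22739245] 13 [277.65787234 195.36085106] 13
[567.   7. 143.] [568.   7. 143.] [567.   8. 143.]
yel [215.9725777  166.51553931] 13 [302.11147186 197.75974026] 13
[559. -77. 143.] [559. -77. 143.] [559. -76. 143.]
col [180.09253731 167.02835821] 49 [294.76037257 150.89669771] 33
[697. -42. 243.] [689. -55. 230.] [701. -43. 230.]
probe [321.50595914 232.48893303] 154 [200.88643533 223.92113565] 39
[474. 275.  87.] [473. 274.  85.] [474. 276.  85.]
lens [358.0, 205.7] 497 342 370 191 244 [ 530.49671663 -295.83889279   24.        ]
356.6780684104628 210.55130784708248 ((354.3000183105469, 218.10000610351562), (20.23857307434082, 55.02362823486328), 18.434947967529297)
probe_stand [203.8, 225.1] 433 192 214 215 236 [474.4564266  274.19900907  24.        ]
st [472.15171992 271.22110984  50.        ] ((203.0, 225.5), (21.0, 22.0), 90.0)
vice [285.7, 192.9] 2372 261 313 153 235 [593.33028049 -36.94057498  24.        ]
```

View pics/z.png

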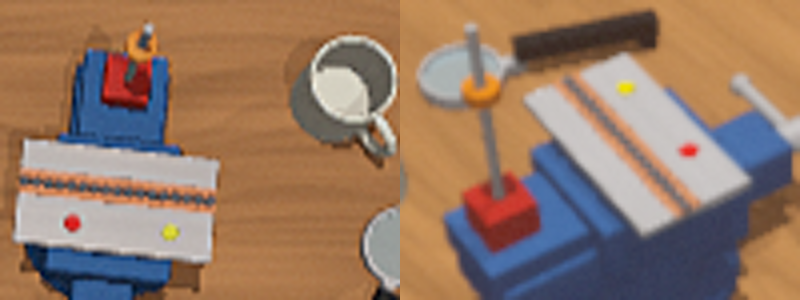

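Both views agree within about 2 mm: the red dot is near (567,7,143), the yellow dot (559,-77,143), and the collar height about 243. Next I'll move over the probe for a close look.

```bash
cat >> h.py <<'E'
from scipy.spatial.transform import Rotation as Ro
def down(th): # th: yaw deg of tool y; tool z down
    c,s=np.cos(np.radians(th)),np.sin(np.radians(th)); y=np.array([c,s,0]);z=np.array([0,0,-1.]);return Ro.from_matrix(np.c_[np.cross(y,z),y,z])
def go(pos,th):
    st=read_state();R=Ro.from_quat(st['tool_rot']);d=R.inv().apply(np.array(pos)-st['ee_pos'])
    a=(R.inv()*down(th)).as_rotvec()/np.pi
    print('d',np.round(d/750,4),'a',np.round(a,4),'mm',np.round(np.linalg.norm(d)),'per world mm: x',np.round(R.inv().apply([1,0,0])/750,5),'y',np.round(R.inv().apply([0,1,0])/750,5))
E
python3 -c "
from h import *
go([445,275,270],80)"
```

```text
d [-0.4976 -0.3446 -0.113 ] a [ 0.     -0.     -0.0154] mm 462.0 per world mm: x [-0.0013   0.00029 -0.     ] y [0.00029 0.0013  0.     ]
```

>>> apply_moves([
  {"dx": -0.4976, "dy": -0.3446, "dz": -0.113, "az": -0.0154},
  {"dx": -0.4976, "dy": -0.3446, "dz": -0.113, "az": -0.0154},
  {"dx": -0.4976, "dy": -0.3446, "dz": -0.113, "az": -0.0154},
  {"dx": -0.4976, "dy": -0.3446, "dz": -0.113, "az": -0.0154},
  {"dx": -0.4976, "dy": -0.3446, "dz": -0.113, "az": -0.0154},
  {"dx": -0.4976, "dy": -0.3446, "dz": -0.113, "az": -0.0154},
  {"dx": -0.4976, "dy": -0.3446, "dz": -0.113, "az": -0.0154},
  {"dx": -0.4976, "dy": -0.3446, "dz": -0.113, "az": -0.0154},
  {"dx": -0.4976, "dy": -0.3446, "dz": -0.113, "az": -0.0154},
  {"dx": -0.4976, "dy": -0.3446, "dz": -0.113, "az": -0.0154},
  {"dx": -0.4976, "dy": -0.3446, "dz": -0.113, "az": -0.0154},
  {"dx": -0.4976, "dy": -0.3446, "dz": -0.113, "az": -0.0154},
  {"dx": -0.4976, "dy": -0.3446, "dz": -0.113, "az": -0.0154},
  {"dx": -0.4976, "dy": -0.3446, "dz": -0.113, "az": -0.0154},
  {"dx": -0.4976, "dy": -0.3446, "dz": -0.113, "az": -0.0154},
])

```text
invalid input
```

```bash
python3 - <<'E'
from h import *
w=grab_frame('wrist');save(w,'w1.png');print(w['fx'],w['cx'],w['cy'],np.round(w['extrinsics'],3).tolist())
for l in ['probe','probe_stand']:
    for d in trace(l,'wrist')[:1]:
        v,u=np.nonzero(d['region']);print(l,d['p'],u.mean(),v.mean(),cv2.minAreaRect(np.c_[u,v].astype(np.float32)))
        np.save(l+'.npy',d['region'])
E
```

```text
291.60771687570815 253.98324873900762 192.77440179516068 [[0.221, -0.939, -0.262, 66.924], [0.975, 0.213, 0.059, 625.076], [0.0, -0.269, 0.963, 386.267], [0.0, 0.0, 0.0, 1.0]]
```

View pics/w1.png

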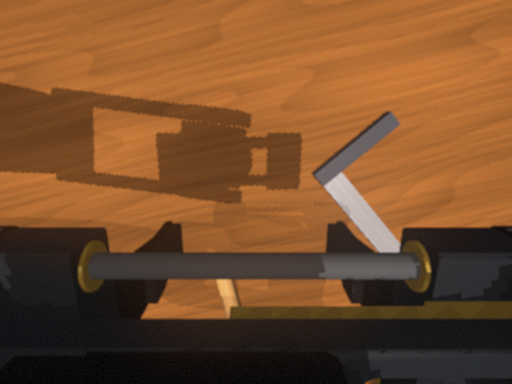

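The wrist view shows only bare bench and a steel bracket at (360,180), with the fingers across the bottom, so nothing moved. The call was refused, likely because keys were missing. The wrist camera looks to the tool's +x side, so I'll aim at x=505 instead.

```bash
python3 -c "
from h import *
go([505,275,270],80)"
```

```text
d [-0.5757 -0.3269 -0.113 ] a [-0.     -0.     -0.0154] mm 504.0 per world mm: x [-0.0013   0.00029 -0.     ] y [ 0.00029  0.0013  -0.     ]
```

>>> apply_moves([
  {"dx": -0.5757, "dy": -0.3269, "dz": -0.113, "ax": 0, "ay": 0, "az": -0.0154, "hand": 1},
  {"dx": -0.5757, "dy": -0.3269, "dz": -0.113, "ax": 0, "ay": 0, "az": -0.0154, "hand": 1},
  {"dx": -0.5757, "dy": -0.3269, "dz": -0.113, "ax": 0, "ay": 0, "az": -0.0154, "hand": 1},
  {"dx": -0.5757, "dy": -0.3269, "dz": -0.113, "ax": 0, "ay": 0, "az": -0.0154, "hand": 1},
  {"dx": -0.5757, "dy": -0.3269, "dz": -0.113, "ax": 0, "ay": 0, "az": -0.0154, "hand": 1},
  {"dx": -0.5757, "dy": -0.3269, "dz": -0.113, "ax": 0, "ay": 0, "az": -0.0154, "hand": 1},
  {"dx": -0.5757, "dy": -0.3269, "dz": -0.113, "ax": 0, "ay": 0, "az": -0.0154, "hand": 1},
  {"dx": -0.5757, "dy": -0.3269, "dz": -0.113, "ax": 0, "ay": 0, "az": -0.0154, "hand": 1},
  {"dx": -0.5757, "dy": -0.3269, "dz": -0.113, "ax": 0, "ay": 0, "az": -0.0154, "hand": 1},
  {"dx": -0.5757, "dy": -0.3269, "dz": -0.113, "ax": 0, "ay": 0, "az": -0.0154, "hand": 1},
  {"dx": -0.5757, "dy": -0.3269, "dz": -0.113, "ax": 0, "ay": 0, "az": -0.0154, "hand": 1},
  {"dx": -0.5757, "dy": -0.3269, "dz": -0.113, "ax": 0, "ay": 0, "az": -0.0154, "hand": 1},
  {"dx": -0.5757, "dy": -0.3269, "dz": -0.113, "ax": 0, "ay": 0, "az": -0.0154, "hand": 1},
  {"dx": -0.5757, "dy": -0.3269, "dz": -0.113, "ax": 0, "ay": 0, "az": -0.0154, "hand": 1},
  {"dx": -0.5757, "dy": -0.3269, "dz": -0.113, "ax": 0, "ay": 0, "az": -0.0154, "hand": 1},
  {"dx": -0.5757, "dy": -0.3269, "dz": -0.113, "ax": 0, "ay": 0, "az": -0.0154, "hand": 1},
])

```text
clock: 3.08
ee_pos: [503.9, 275.9, 269.6]
tool_rot: [0.087, 0.996, 0.0, -0.001]
force: [-0.0, -1.1, 0.5]
gripper_width: 1.0
grip_force: 0.0
```

```bash
python3 - <<'E'
from h import *
w=grab_frame('wrist');save(w,'w2.png');print(read_state()['ee_pos'],np.round(w['extrinsics'],3).tolist())
for l in ['probe','probe_stand']:
    for d in trace(l,'wrist')[:1]:
        v,u=np.nonzero(d['region']);print(l,d['p'],u.mean(),v.mean(),cv2.minAreaRect(np.c_[u,v].astype(np.float32)))
E
```

```text
[503.76214301 276.15753522 269.58398539] [[0.173, -0.949, -0.264, 432.241], [0.985, 0.167, 0.046, 287.866], [0.0, -0.268, 0.964, 470.674], [0.0, 0.0, 0.0, 1.0]]
probe 0.51 248.62883435582822 147.17484662576686 ((248.1844482421875, 147.02870178222656), (21.456972122192383, 16.6585750579834), 84.80557250976562)
probe_stand 0.71 248.92728946157385 142.36263230556833 ((248.4850311279297, 143.1281280517578), (51.029354095458984, 50.009586334228516), 78.2317123413086)
```

View pics/w2.png

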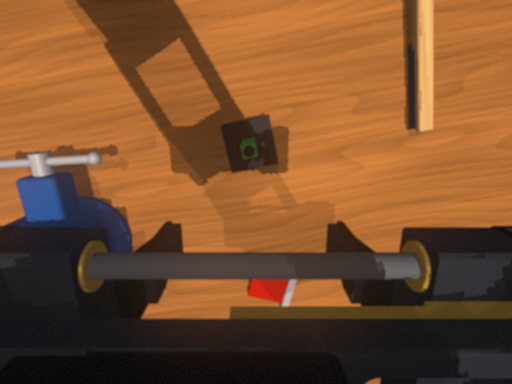

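The stand is centred near (249,143) and turned slightly, with the green probe at (249,148). I'll enlarge it to get its yaw and centre.

```bash
python3 - <<'E'
from h import *
w=grab_frame('wrist')
p=w['pixels'][105:185,210:290]
save({'pixels':cv2.resize(p,None,fx=7,fy=7,interpolation=cv2.INTER_CUBIC)},'z2.png')
c,n=col(w,(235,135,265,162),'g');print('green',c,n,atz(w,c,120),atz(w,c,112))
g=p.astype(int);m=(g[...,1]>np.maximum(g[...,0],g[...,2])+15);v,u=np.nonzero(m);print(cv2.minAreaRect(np.c_[u+210,v+105].astype(np.float32)))
d=trace('probe_stand','wrist')[0];v,u=np.nonzero(d['region'])
r=cv2.minAreaRect(np.c_[u,v].astype(np.float32));B=cv2.boxPoints(r)
P=np.array([atz(w,b,50)[:2] for b in B]);print('stand corners@50',P.round(1).tolist(),P.mean(0))
e=np.diff(np.r_[P,P[:1]],axis=0);print(np.degrees(np.arctan2(e[:,1],e[:,0])),np.linalg.norm(e,axis=1))
E
```

```text
green [248.35151515 146.14545455] 139 [470.18843557 274.75467551 120.        ] [471.057384   274.45036771 112.        ]
((248.23532104492188, 148.44119262695312), (18.432706832885742, 15.279744148254395), 75.96376037597656)
stand corners@50 [[438.6, 237.2], [437.4, 306.9], [510.4, 310.1], [512.4, 237.1]] [474.70129445 272.82067496]
[ 91.06016307   2.52569706 -88.41790814 179.94734489] [69.69201326 73.1019519  72.99711012 73.75689961]
```

View pics/z2.png

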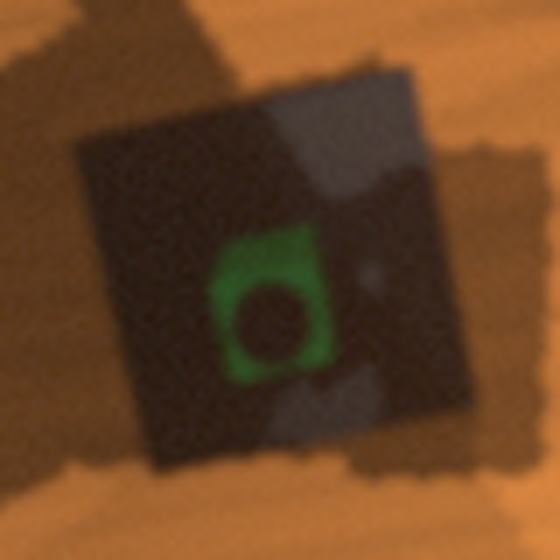

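```bash
python3 - <<'E'
from h import *
w=grab_frame('wrist')
b=(210+272/7-.5,105+322/7-.5);print('button',atz(w,b,126))
C=[(78,145),(408,72),(475,405),(155,470)]
P=np.array([atz(w,(210+x/7-.5,105+y/7-.5),50)[:2] for x,y in C]);print(P.round(1).tolist(),P.mean(0))
B=np.array([(220,300),(318,276),(335,360),(237,383)]);Q=np.array([atz(w,(210+x/7-.5,105+y/7-.5),120)[:2] for x,y in B]);print(Q.round(1).tolist(),Q.mean(0))
go([473,274,150],92)
E
```

```text
button [474.94568489 273.84913411 126.        ]
[[442.7, 238.6], [440.1, 306.3], [508.6, 309.3], [510.6, 241.1]] [475.47694185 273.81474095]
[[470.5, 265.5], [469.3, 282.7], [484.0, 283.1], [485.0, 265.8]] [477.19722163 274.28782032]
d [ 0.0408 -0.0096  0.16  ] a [ 0.     -0.     -0.0661] mm 124.0 per world mm: x [-0.00131  0.00023 -0.     ] y [0.00023 0.00131 0.     ]
```

>>> apply_moves([
  {"dx": 0.0382, "dy": -0.0091, "dz": 0.08, "ax": 0, "ay": 0, "az": -0.0661, "hand": 1},
  {"dx": 0.0382, "dy": -0.0091, "dz": 0.12, "ax": 0, "ay": 0, "az": -0.0661, "hand": 1},
  {"dx": 0.0382, "dy": -0.0091, "dz": 0.16, "ax": 0, "ay": 0, "az": -0.0661, "hand": 1},
  {"dx": 0.0382, "dy": -0.0091, "dz": 0.19, "ax": 0, "ay": 0, "az": -0.0661, "hand": 1},
  {"dx": 0.0382, "dy": -0.0091, "dz": 0.22, "ax": 0, "ay": 0, "az": -0.0661, "hand": 1},
  {"dx": 0.0382, "dy": -0.0091, "dz": 0.245, "ax": 0, "ay": 0, "az": -0.0661, "hand": 1},
  {"dx": 0.0382, "dy": -0.0091, "dz": 0.2585, "ax": 0, "ay": 0, "az": -0.0661, "hand": 1},
  {"dx": 0.0382, "dy": -0.0091, "dz": 0.2585, "ax": 0, "ay": 0, "az": -0.0661, "hand": 1},
  {"dx": 0.0382, "dy": -0.0091, "dz": 0.2585, "ax": 0, "ay": 0, "az": -0.0661, "hand": 1},
  {"dx": 0.0382, "dy": -0.0091, "dz": 0.2585, "ax": 0, "ay": 0, "az": -0.0661, "hand": 1},
])

```text
clock: 4.22
ee_pos: [476.7, 273.8, 77.7]
tool_rot: [-0.017, 1.0, 0.0, 0.001]
force: [1.0, 0.4, 0.9]
gripper_width: 1.0
grip_force: 0.0
```

```bash
python3 - <<'E'
from h import *
s=read_state();print(s['ee_pos'],s['force'],Ro.from_quat(s['tool_rot']).as_matrix().round(4).tolist())
w=grab_frame('wrist');save(w,'w3.png')
go([475,274,76],92)
E
```

```text
[476.71241138 273.83597665  77.68894388] [1.0323498  0.42519244 0.86650615] [[-0.9994, -0.0334, 0.0022], [-0.0334, 0.9994, 0.0009], [-0.0022, 0.0008, -1.0]]
d [0.0026 0.0002 0.0026] a [ 0.0003  0.0009 -0.0005] mm 3.0 per world mm: x [-1.33e-03 -4.00e-05  0.00e+00] y [-4.00e-05  1.33e-03  0.00e+00]
```

View pics/w3.png

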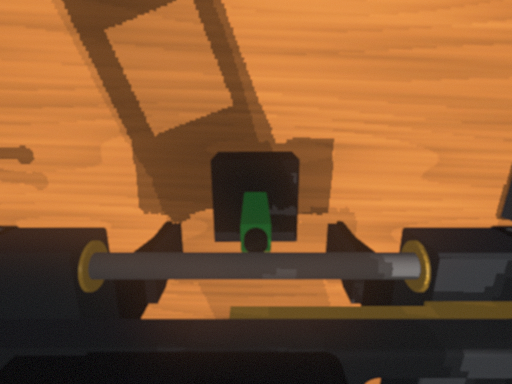

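The gripper is squarely aligned over the probe, with the button at (256,240) between the fingers. I'll close now.

>>> apply_moves([
  {"dx": 0.002, "dy": 0, "dz": 0.002, "ax": 0, "ay": 0, "az": 0, "hand": 1},
  {"dx": 0.002, "dy": 0, "dz": 0.002, "ax": 0, "ay": 0, "az": 0, "hand": -1},
  {"dx": 0.002, "dy": 0, "dz": 0.002, "ax": 0, "ay": 0, "az": 0, "hand": -1},
  {"dx": 0.002, "dy": 0, "dz": 0.002, "ax": 0, "ay": 0, "az": 0, "hand": -1},
  {"dx": 0.002, "dy": 0, "dz": 0.002, "ax": 0, "ay": 0, "az": 0, "hand": -1},
  {"dx": 0.002, "dy": 0, "dz": 0.002, "ax": 0, "ay": 0, "az": 0, "hand": -1},
  {"dx": 0.002, "dy": 0, "dz": 0.002, "ax": 0, "ay": 0, "az": 0, "hand": -1},
  {"dx": 0.002, "dy": 0, "dz": 0.002, "ax": 0, "ay": 0, "az": 0, "hand": -1},
  {"dx": 0.002, "dy": 0, "dz": 0.002, "ax": 0, "ay": 0, "az": 0, "hand": -1},
  {"dx": 0.002, "dy": 0, "dz": 0.002, "ax": 0, "ay": 0, "az": 0, "hand": -1},
  {"dx": 0.002, "dy": 0, "dz": 0.002, "ax": 0, "ay": 0, "az": 0, "hand": -1},
  {"dx": 0.002, "dy": 0, "dz": 0.002, "ax": 0, "ay": 0, "az": 0, "hand": -1},
])

```text
clock: 5.27
ee_pos: [474.1, 273.3, 74.6]
tool_rot: [-0.017, 1.0, 0.0, 0.0]
force: [-0.3, -0.5, 0.3]
gripper_width: 0.249
grip_force: 0.0
```

```bash
python3 - <<'E'
from h import *
s=read_state();print(s['ee_pos'],s['force'],s['moment'],s['gripper_width']*87)
w=grab_frame('wrist')
# button: dark blob within green
p=w['pixels'].astype(int)[225:252,240:272];m=(p.max(2)<45);v,u=np.nonzero(m);b=(u.mean()+240,v.mean()+225);print(b,m.sum(),atz(w,b,126))
go([475,274,200],92)
E
```

```text
[474.13342971 273.25171681  74.62150255] [-0.28861496 -0.50160572  0.28319995] [-0.04346215  0.0077131   0.01243415] 21.64302527821921
(np.float64(256.1121495327103), np.float64(243.50467289719626)) 321 [472.34062593 273.66619504 126.        ]
d [-0.0012  0.001  -0.1672] a [ 0.      0.     -0.0005] mm 125.0 per world mm: x [-1.33e-03 -4.00e-05  0.00e+00] y [-4.00e-05  1.33e-03  0.00e+00]
```

>>> apply_moves([
  {"dx": 0, "dy": 0, "dz": 0, "ax": 0, "ay": 0, "az": 0, "hand": -1},
  {"dx": 0, "dy": 0, "dz": 0, "ax": 0, "ay": 0, "az": 0, "hand": -1},
  {"dx": 0, "dy": 0, "dz": 0, "ax": 0, "ay": 0, "az": 0, "hand": -1},
  {"dx": 0, "dy": 0, "dz": 0, "ax": 0, "ay": 0, "az": 0, "hand": -1},
  {"dx": 0, "dy": 0, "dz": 0, "ax": 0, "ay": 0, "az": 0, "hand": -1},
])

```text
clock: 5.73
ee_pos: [474.1, 273.2, 74.6]
tool_rot: [-0.017, 1.0, -0.0, -0.0]
force: [0.0, 1.8, -0.5]
gripper_width: 0.199
grip_force: 30.0
```

>>> apply_moves([
  {"dx": 0, "dy": 0, "dz": -0.02, "ax": 0, "ay": 0, "az": 0, "hand": -1},
  {"dx": 0, "dy": 0, "dz": -0.06, "ax": 0, "ay": 0, "az": 0, "hand": -1},
  {"dx": 0, "dy": 0, "dz": -0.11, "ax": 0, "ay": 0, "az": 0, "hand": -1},
  {"dx": 0, "dy": 0, "dz": -0.16, "ax": 0, "ay": 0, "az": 0, "hand": -1},
  {"dx": 0, "dy": 0, "dz": -0.21, "ax": 0, "ay": 0, "az": 0, "hand": -1},
  {"dx": 0, "dy": 0, "dz": -0.26, "ax": 0, "ay": 0, "az": 0, "hand": -1},
  {"dx": 0, "dy": 0, "dz": -0.3, "ax": 0, "ay": 0, "az": 0, "hand": -1},
])

```text
clock: 6.32
ee_pos: [474.4, 273.3, 302.9]
tool_rot: [-0.017, 1.0, 0.0, 0.001]
force: [1.2, 0.8, -1.1]
gripper_width: 0.204
grip_force: 30.0
```

```bash
python3 -c "
from h import *
go([605,-35,300],92)"
```

```text
d [-0.1603 -0.4167  0.0039] a [ 0.0003  0.0008 -0.0005] mm 335.0 per world mm: x [-1.33e-03 -4.00e-05  0.00e+00] y [-4.00e-05  1.33e-03  0.00e+00]
```

>>> apply_moves([
  {"dx": -0.016, "dy": -0.04, "dz": 0, "ax": 0, "ay": 0, "az": 0, "hand": -1},
  {"dx": -0.032, "dy": -0.085, "dz": 0, "ax": 0, "ay": 0, "az": 0, "hand": -1},
  {"dx": -0.05, "dy": -0.13, "dz": 0, "ax": 0, "ay": 0, "az": 0, "hand": -1},
  {"dx": -0.068, "dy": -0.178, "dz": 0, "ax": 0, "ay": 0, "az": 0, "hand": -1},
  {"dx": -0.086, "dy": -0.225, "dz": 0, "ax": 0, "ay": 0, "az": 0, "hand": -1},
  {"dx": -0.104, "dy": -0.272, "dz": 0, "ax": 0, "ay": 0, "az": 0, "hand": -1},
  {"dx": -0.122, "dy": -0.319, "dz": 0, "ax": 0, "ay": 0, "az": 0, "hand": -1},
  {"dx": -0.14, "dy": -0.366, "dz": 0, "ax": 0, "ay": 0, "az": 0, "hand": -1},
  {"dx": -0.152, "dy": -0.4, "dz": 0, "ax": 0, "ay": 0, "az": 0, "hand": -1},
  {"dx": -0.16, "dy": -0.4167, "dz": 0, "ax": 0, "ay": 0, "az": 0, "hand": -1},
  {"dx": -0.16, "dy": -0.4167, "dz": 0, "ax": 0, "ay": 0, "az": 0, "hand": -1},
  {"dx": -0.16, "dy": -0.4167, "dz": 0, "ax": 0, "ay": 0, "az": 0, "hand": -1},
  {"dx": -0.16, "dy": -0.4167, "dz": 0, "ax": 0, "ay": 0, "az": 0, "hand": -1},
  {"dx": -0.16, "dy": -0.4167, "dz": 0, "ax": 0, "ay": 0, "az": 0, "hand": -1},
])

```text
clock: 7.48
ee_pos: [604.1, -33.5, 299.8]
tool_rot: [-0.018, 1.0, 0.0, 0.0]
force: [0.1, 0.6, -1.0]
gripper_width: 0.203
grip_force: 30.0
```

```bash
python3 - <<'E'
from h import *
s=read_state();print(s['ee_pos'],s['force'],s['gripper_width'])
w=grab_frame('wrist');save(w,'w4.png')
h=cv2.cvtColor(w['pixels'],cv2.COLOR_RGB2HSV)
for n,m in [('r',((h[...,0]<6)|(h[...,0]>174))&(h[...,1]>170)&(h[...,2]>110)),('y',(abs(h[...,0].astype(int)-29)<5)&(h[...,1]>150)&(h[...,2]>120))]:
    k,_,st,c=cv2.connectedComponentsWithStats(m.astype(np.uint8))
    for i in range(1,k):
        if st[i,4]>15: print(n,st[i],c[i],atz(w,c[i],143))
E
```

```text
[604.13192338 -33.51378076 299.78611348] [ 0.05215521  0.57369827 -0.99037445] 0.20315110821540425
r [285 141   9   9  66] [289.10606061 144.71212121] [568.76700147   7.54000939 143.        ]
r [ 395  209   49   43 1183] [418.21470837 229.62130178] [674.01269992 185.50200096 143.        ]
```

View pics/w4.png

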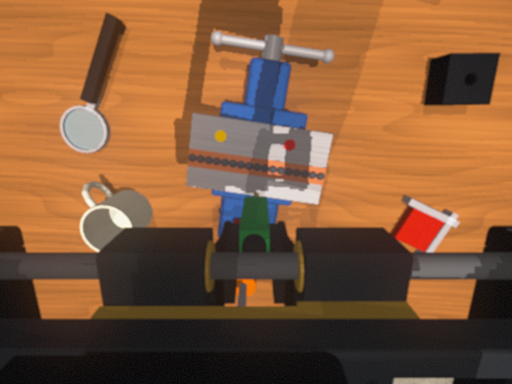

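The probe is held upright. The yellow dot is at (220,136) and the red dot at (289,145). The lens rim is at (84,129), with its handle running up to (114,15).

```bash
python3 - <<'E'
from h import *
w=grab_frame('wrist')
h=cv2.cvtColor(w['pixels'],cv2.COLOR_RGB2HSV);print(h[136,220])
m=(abs(h[...,0].astype(int)-h[136,220,0])<5)&(h[...,1]>150);m[:,:205]=0;m[:,235:]=0;m[:125]=0;m[150:]=0
v,u=np.nonzero(m);print('yel',u.mean(),v.mean(),m.sum(),atz(w,(u.mean(),v.mean()),143))
for l in ['lens','lens_center']:
    for d in trace(l,'wrist')[:2]:
        v,u=np.nonzero(d['region']);print(l,d['p'],d['uv'],len(u),u.min(),u.max(),v.min(),v.max())
# handle: dark pixels
p=w['pixels'].astype(int);m=(p.max(2)<60);m[:,130:]=0;m[:,:70]=0;m[105:]=0
v,u=np.nonzero(m);r=cv2.minAreaRect(np.c_[u,v].astype(np.float32));B=cv2.boxPoints(r);print(r,u.mean(),v.mean())
P=np.array([atz(w,b,34)[:2] for b in B]);print(P.round(1).tolist(),P.mean(0))
# rim circle
g=cv2.cvtColor(w['pixels'],cv2.COLOR_RGB2GRAY)[90:165,50:120]
c=cv2.HoughCircles(cv2.resize(g,None,fx=4,fy=4,interpolation=cv2.INTER_CUBIC),cv2.HOUGH_GRADIENT_ALT,1.5,40,param1=200,param2=0.7,minRadius=60,maxRadius=130)
if c is not None:
    for x,y,rr in c[0][:3]: q=(50+x/4-.4,90+y/4-.4);print(q,rr/4,atz(w,q,14),atz(w,q,24),atz(w,q,31))
go([559.5,-77,225],92)
E
```

```text
[ 23 255 209]
yel 220.17894736842106 135.6 95 [560.84573582 -76.4757491  143.        ]
lens 0.86 [93.5, 108.4] 3579 60 124 13 151
lens 0.43 [422.6, 226.7] 2215 390 457 196 251
lens_center 0.65 [92.5, 108.5] 3660 60 125 13 152
((0.0, 0.0), (0.0, 0.0), 0.0) nan nan
[[393.3, -397.8], [393.3, -397.8], [393.3, -397.8], [393.3, -397.8]] [ 393.32851907 -397.83286841]
(np.float32(85.225), np.float32(125.225)) 22.63871 [ 562.55512218 -310.3181292    14.        ] [ 561.91081164 -304.7022329    24.        ] [ 561.45979426 -300.77110549   31.        ]
(np.float32(85.225), np.float32(125.225)) 25.529102 [ 562.55512218 -310.3181292    14.        ] [ 561.91081164 -304.7022329    24.        ] [ 561.45979426 -300.77110549   31.        ]
d [ 0.0618 -0.0551  0.0999] a [-0.      0.0001 -0.0001] mm 97.0 per world mm: x [-1.33e-03 -5.00e-05  0.00e+00] y [-5.00e-05  1.33e-03 -0.00e+00]<stdin>:11: RuntimeWarning: Mean of empty slice.
  ret = ret.dtype.type(ret / rcount)
```

>>> apply_moves([
  {"dx": 0.03, "dy": -0.027, "dz": 0.03, "ax": 0, "ay": 0, "az": 0, "hand": -1},
  {"dx": 0.0611, "dy": -0.0547, "dz": 0.06, "ax": 0, "ay": 0, "az": 0, "hand": -1},
  {"dx": 0.0611, "dy": -0.0547, "dz": 0.08, "ax": 0, "ay": 0, "az": 0, "hand": -1},
  {"dx": 0.0611, "dy": -0.0547, "dz": 0.1, "ax": 0, "ay": 0, "az": 0, "hand": -1},
  {"dx": 0.0611, "dy": -0.0547, "dz": 0.115, "ax": 0, "ay": 0, "az": 0, "hand": -1},
  {"dx": 0.0611, "dy": -0.0547, "dz": 0.12, "ax": 0, "ay": 0, "az": 0, "hand": -1},
  {"dx": 0.0611, "dy": -0.0547, "dz": 0.12, "ax": 0, "ay": 0, "az": 0, "hand": -1},
  {"dx": 0.0611, "dy": -0.0547, "dz": 0.12, "ax": 0, "ay": 0, "az": 0, "hand": -1},
  {"dx": 0.0611, "dy": -0.0547, "dz": 0.12, "ax": 0, "ay": 0, "az": 0, "hand": -1},
])

```text
clock: 8.43
ee_pos: [560.9, -77.6, 210.9]
tool_rot: [-0.017, 1.0, -0.0, 0.001]
force: [-0.1, -0.7, -0.8]
gripper_width: 0.202
grip_force: 30.0
```

```bash
python3 - <<'E'
from h import *
print(read_state()['ee_pos'],[ (grab_frame('wrist'),read_state()['force'].round(2))[1] for _ in range(4)])
t=grab_frame('scene');p=t['pixels'][110:230,150:310];save({'pixels':cv2.resize(p,None,fx=5,fy=5,interpolation=cv2.INTER_CUBIC)},'z5.png')
go([560,-76.7,203.5],92)
E
```

```text
[560.91851502 -77.57991343 210.89582909] [array([ 0.06, -0.1 , -0.73]), array([ 0.2 ,  1.1 , -1.87]), array([-0.58,  0.05, -1.97]), array([-0.31, -0.47, -1.49])]
d [0.0005 0.0013 0.009 ] a [-0.0001  0.0003 -0.0005] mm 7.0 per world mm: x [-1.33e-03 -4.00e-05  0.00e+00] y [-4.00e-05  1.33e-03 -0.00e+00]
```

View pics/z5.png

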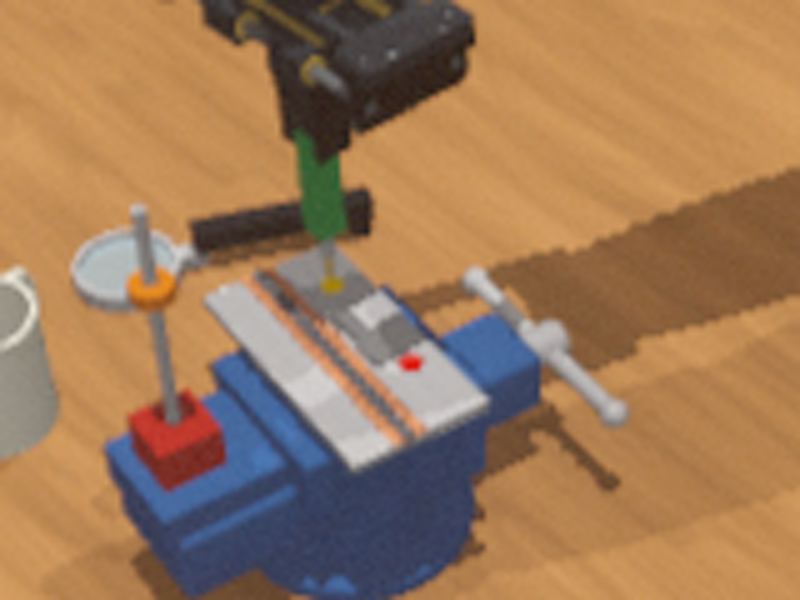

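The crop shows the pin directly above the yellow dot at (332,285). I'll press down about 4 mm past the expected contact.

>>> apply_moves([
  {"dx": 0.0005, "dy": 0.001, "dz": 0.005, "ax": 0, "ay": 0, "az": 0, "hand": -1},
  {"dx": 0.0005, "dy": 0.001, "dz": 0.008, "ax": 0, "ay": 0, "az": 0, "hand": -1},
  {"dx": 0.0005, "dy": 0.001, "dz": 0.01, "ax": 0, "ay": 0, "az": 0, "hand": -1},
  {"dx": 0.0005, "dy": 0.001, "dz": 0.012, "ax": 0, "ay": 0, "az": 0, "hand": -1},
  {"dx": 0.0005, "dy": 0.001, "dz": 0.0135, "ax": 0, "ay": 0, "az": 0, "hand": -1},
  {"dx": 0.0005, "dy": 0.001, "dz": 0.0145, "ax": 0, "ay": 0, "az": 0, "hand": -1},
  {"dx": 0.0005, "dy": 0.001, "dz": 0.0145, "ax": 0, "ay": 0, "az": 0, "hand": -1},
  {"dx": 0.0005, "dy": 0.001, "dz": 0.0145, "ax": 0, "ay": 0, "az": 0, "hand": -1},
  {"dx": 0.0005, "dy": 0.001, "dz": 0.0145, "ax": 0, "ay": 0, "az": 0, "hand": -1},
])

```text
clock: 9.43
ee_pos: [559.8, -76.9, 199.0]
tool_rot: [-0.017, 1.0, -0.0, 0.0]
force: [-0.5, 0.2, 2.6]
gripper_width: 0.2
grip_force: 30.0
```

```bash
python3 - <<'E'
from h import *
print(read_state()['ee_pos'],np.array([ (grab_frame('wrist'),read_state()['force'])[1] for _ in range(8)]).mean(0).round(2))
go([560,-76.7,199.8],92)
E
```

```text
[559.77252809 -76.93478991 199.01037177] [0.18 0.16 1.78]
d [-0.0004  0.0003 -0.0014] a [-0.      0.     -0.0005] mm 1.0 per world mm: x [-1.33e-03 -4.00e-05  0.00e+00] y [-4.00e-05  1.33e-03 -0.00e+00]
```

>>> apply_moves([
  {"dx": 0, "dy": 0, "dz": -0.01, "ax": 0, "ay": 0, "az": 0, "hand": -1},
  {"dx": 0, "dy": 0, "dz": -0.022, "ax": 0, "ay": 0, "az": 0, "hand": -1},
  {"dx": 0, "dy": 0, "dz": -0.022, "ax": 0, "ay": 0, "az": 0, "hand": -1},
  {"dx": -0.005, "dy": 0.035, "dz": -0.022, "ax": 0, "ay": 0, "az": 0, "hand": -1},
  {"dx": -0.01, "dy": 0.075, "dz": -0.022, "ax": 0, "ay": 0, "az": 0, "hand": -1},
  {"dx": -0.0147, "dy": 0.105, "dz": -0.022, "ax": 0, "ay": 0, "az": 0, "hand": -1},
  {"dx": -0.0147, "dy": 0.112, "dz": -0.022, "ax": 0, "ay": 0, "az": 0, "hand": -1},
  {"dx": -0.0147, "dy": 0.112, "dz": -0.022, "ax": 0, "ay": 0, "az": 0, "hand": -1},
  {"dx": -0.0147, "dy": 0.112, "dz": -0.022, "ax": 0, "ay": 0, "az": 0, "hand": -1},
  {"dx": -0.0147, "dy": 0.112, "dz": -0.022, "ax": 0, "ay": 0, "az": 0, "hand": -1},
  {"dx": -0.0147, "dy": 0.112, "dz": -0.016, "ax": 0, "ay": 0, "az": 0, "hand": -1},
])

```text
clock: 10.75
ee_pos: [568.5, 6.1, 211.6]
tool_rot: [-0.016, 1.0, -0.0, 0.001]
force: [0.7, -0.2, -0.2]
gripper_width: 0.2
grip_force: 30.0
```

```bash
python3 - <<'E'
from h import *
print(np.array([ (grab_frame('wrist'),read_state()['force'])[1] for _ in range(4)]).mean(0).round(2),read_state()['ee_pos'])
go([568,7.5,199.3],92)
E
```

```text
[-0.14 -0.12 -1.09] [567.57767706   6.69670245 210.32171771]
d [-0.0006  0.0011  0.0147] a [ 0.     -0.0002 -0.0009] mm 11.0 per world mm: x [-1.33e-03 -4.00e-05 -0.00e+00] y [-4.00e-05  1.33e-03  0.00e+00]
```

>>> apply_moves([
  {"dx": -0.0006, "dy": 0.001, "dz": 0.004, "ax": 0, "ay": 0, "az": 0, "hand": -1},
  {"dx": -0.0006, "dy": 0.001, "dz": 0.008, "ax": 0, "ay": 0, "az": 0, "hand": -1},
  {"dx": -0.0006, "dy": 0.001, "dz": 0.01, "ax": 0, "ay": 0, "az": 0, "hand": -1},
  {"dx": -0.0006, "dy": 0.001, "dz": 0.012, "ax": 0, "ay": 0, "az": 0, "hand": -1},
  {"dx": -0.0006, "dy": 0.001, "dz": 0.0135, "ax": 0, "ay": 0, "az": 0, "hand": -1},
  {"dx": -0.0006, "dy": 0.001, "dz": 0.0145, "ax": 0, "ay": 0, "az": 0, "hand": -1},
  {"dx": -0.0006, "dy": 0.001, "dz": 0.0145, "ax": 0, "ay": 0, "az": 0, "hand": -1},
  {"dx": -0.0006, "dy": 0.001, "dz": 0.0145, "ax": 0, "ay": 0, "az": 0, "hand": -1},
  {"dx": -0.0006, "dy": 0.001, "dz": 0.0145, "ax": 0, "ay": 0, "az": 0, "hand": -1},
])

```text
clock: 11.7
ee_pos: [568.4, 8.2, 200.1]
tool_rot: [-0.017, 1.0, -0.0, 0.0]
force: [-0.7, -0.1, 1.2]
gripper_width: 0.201
grip_force: 30.0
```

```bash
python3 - <<'E'
from h import *
print(read_state()['ee_pos'],np.array([ (grab_frame('wrist'),read_state()['force'])[1] for _ in range(8)]).mean(0).round(2))
t=grab_frame('scene');p=t['pixels'][120:220,170:290];save({'pixels':cv2.resize(p,None,fx=5,fy=5,interpolation=cv2.INTER_CUBIC)},'z6.png')
go([474.1,273.2,150],92)
E
```

```text
[568.40866789   8.17824253 200.1408203 ] [-0.29 -0.23  1.29]
d [0.1138 0.3574 0.0665] a [-0.      0.     -0.0005] mm 286.0 per world mm: x [-1.33e-03 -4.00e-05  0.00e+00] y [-4.00e-05  1.33e-03 -0.00e+00]
```

View pics/z6.png

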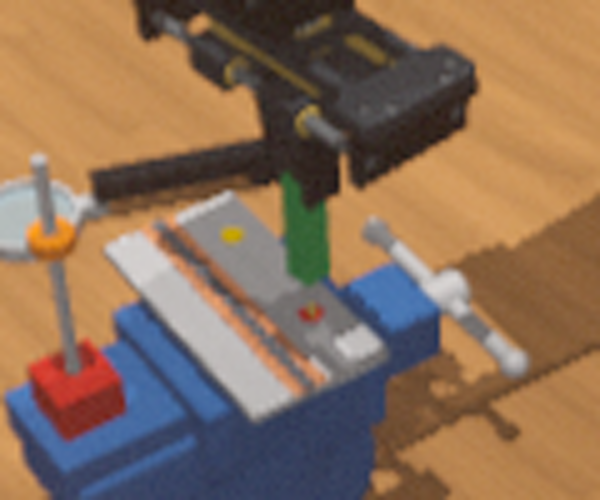

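The pin is on the red dot at (312,312) with about 2.5 N. Now I'll carry the probe back to above the stand.

>>> apply_moves([
  {"dx": 0, "dy": 0, "dz": -0.015, "ax": 0, "ay": 0, "az": 0, "hand": -1},
  {"dx": 0, "dy": 0, "dz": -0.04, "ax": 0, "ay": 0, "az": 0, "hand": -1},
  {"dx": 0.012, "dy": 0.04, "dz": -0.04, "ax": 0, "ay": 0, "az": 0, "hand": -1},
  {"dx": 0.026, "dy": 0.085, "dz": -0.04, "ax": 0, "ay": 0, "az": 0, "hand": -1},
  {"dx": 0.042, "dy": 0.132, "dz": -0.04, "ax": 0, "ay": 0, "az": 0, "hand": -1},
  {"dx": 0.058, "dy": 0.18, "dz": -0.02, "ax": 0, "ay": 0, "az": 0, "hand": -1},
  {"dx": 0.073, "dy": 0.228, "dz": 0.01, "ax": 0, "ay": 0, "az": 0, "hand": -1},
  {"dx": 0.088, "dy": 0.275, "dz": 0.04, "ax": 0, "ay": 0, "az": 0, "hand": -1},
  {"dx": 0.101, "dy": 0.317, "dz": 0.06, "ax": 0, "ay": 0, "az": 0, "hand": -1},
  {"dx": 0.1138, "dy": 0.35, "dz": 0.08, "ax": 0, "ay": 0, "az": 0, "hand": -1},
  {"dx": 0.1138, "dy": 0.3574, "dz": 0.09, "ax": 0, "ay": 0, "az": 0, "hand": -1},
  {"dx": 0.1138, "dy": 0.3574, "dz": 0.095, "ax": 0, "ay": 0, "az": 0, "hand": -1},
  {"dx": 0.1138, "dy": 0.3574, "dz": 0.095, "ax": 0, "ay": 0, "az": 0, "hand": -1},
  {"dx": 0.1138, "dy": 0.3574, "dz": 0.095, "ax": 0, "ay": 0, "az": 0, "hand": -1},
  {"dx": 0.1138, "dy": 0.3574, "dz": 0.095, "ax": 0, "ay": 0, "az": 0, "hand": -1},
])

```text
clock: 13.4
ee_pos: [475.4, 272.3, 129.8]
tool_rot: [-0.016, 1.0, 0.0, 0.001]
force: [-0.2, -0.3, -2.0]
gripper_width: 0.202
grip_force: 30.0
```

```bash
python3 - <<'E'
from h import *
print([ (grab_frame('wrist'),read_state()['ee_pos'].round(1))[1] for _ in range(5)])
go([474.1,273.2,74.8],92)
E
```

```text
[array([475.4, 272.4, 129.8]), array([475.3, 272.4, 129.7]), array([475.1, 272.5, 129.6]), array([474.9, 272.6, 129.4]), array([474.7, 272.7, 129.2])]
d [0.0008 0.0006 0.0725] a [ 0.0001  0.0003 -0.0009] mm 54.0 per world mm: x [-1.33e-03 -4.00e-05  0.00e+00] y [-4.00e-05  1.33e-03  0.00e+00]
```

>>> apply_moves([
  {"dx": 0.0005, "dy": 0.0003, "dz": 0, "ax": 0, "ay": 0, "az": 0, "hand": -1},
  {"dx": 0.0005, "dy": 0.0003, "dz": 0.01, "ax": 0, "ay": 0, "az": 0, "hand": -1},
  {"dx": 0.0005, "dy": 0.0003, "dz": 0.02, "ax": 0, "ay": 0, "az": 0, "hand": -1},
  {"dx": 0.0005, "dy": 0.0003, "dz": 0.03, "ax": 0, "ay": 0, "az": 0, "hand": -1},
  {"dx": 0.0005, "dy": 0.0003, "dz": 0.04, "ax": 0, "ay": 0, "az": 0, "hand": -1},
  {"dx": 0.0005, "dy": 0.0003, "dz": 0.05, "ax": 0, "ay": 0, "az": 0, "hand": -1},
  {"dx": 0.0005, "dy": 0.0003, "dz": 0.058, "ax": 0, "ay": 0, "az": 0, "hand": -1},
  {"dx": 0.0005, "dy": 0.0003, "dz": 0.064, "ax": 0, "ay": 0, "az": 0, "hand": -1},
  {"dx": 0.0005, "dy": 0.0003, "dz": 0.067, "ax": 0, "ay": 0, "az": 0, "hand": -1},
  {"dx": 0.0005, "dy": 0.0003, "dz": 0.069, "ax": 0, "ay": 0, "az": 0, "hand": -1},
  {"dx": 0.0005, "dy": 0.0003, "dz": 0.07, "ax": 0, "ay": 0, "az": 0, "hand": -1},
  {"dx": 0.0005, "dy": 0.0003, "dz": 0.07, "ax": 0, "ay": 0, "az": 0, "hand": -1},
  {"dx": 0.0005, "dy": 0.0003, "dz": 0.07, "ax": 0, "ay": 0, "az": 0, "hand": -1},
])

```text
clock: 14.73
ee_pos: [474.0, 273.6, 76.5]
tool_rot: [-0.017, 1.0, 0.0, 0.0]
force: [0.8, -0.3, -0.9]
gripper_width: 0.202
grip_force: 30.0
```

```bash
python3 - <<'E'
from h import *
print([ (grab_frame('wrist'),read_state()['ee_pos'].round(1),read_state()['force'].round(1))[1:] for _ in range(3)])
go([474.1,273.2,74.7],92)
E
```

```text
[(array([474. , 273.6,  76.5]), array([-1.3,  0.1, -0.8])), (array([474. , 273.5,  76.5]), array([ 0.7, -0.3, -1. ])), (array([473.9, 273.5,  76.5]), array([ 0.3, -0.1, -0.7]))]
d [-0.0002 -0.0004  0.0024] a [ 0.0001  0.0002 -0.0005] mm 2.0 per world mm: x [-1.33e-03 -4.00e-05  0.00e+00] y [-4.00e-05  1.33e-03  0.00e+00]
```

>>> apply_moves([
  {"dx": 0, "dy": -0.0003, "dz": 0.0012, "ax": 0, "ay": 0, "az": 0, "hand": -1},
  {"dx": 0, "dy": -0.0003, "dz": 0.0024, "ax": 0, "ay": 0, "az": 0, "hand": -1},
  {"dx": 0, "dy": -0.0003, "dz": 0.0024, "ax": 0, "ay": 0, "az": 0, "hand": -1},
  {"dx": 0, "dy": -0.0003, "dz": 0.0024, "ax": 0, "ay": 0, "az": 0, "hand": -0.5},
  {"dx": 0, "dy": -0.0003, "dz": 0.0024, "ax": 0, "ay": 0, "az": 0, "hand": 0},
  {"dx": 0, "dy": -0.0003, "dz": 0.0024, "ax": 0, "ay": 0, "az": 0, "hand": 1},
  {"dx": 0, "dy": -0.0003, "dz": 0.0024, "ax": 0, "ay": 0, "az": 0, "hand": 1},
  {"dx": 0, "dy": -0.0003, "dz": 0.0024, "ax": 0, "ay": 0, "az": 0, "hand": 1},
  {"dx": 0, "dy": -0.0003, "dz": 0.0024, "ax": 0, "ay": 0, "az": 0, "hand": 1},
  {"dx": 0, "dy": -0.0003, "dz": 0.0024, "ax": 0, "ay": 0, "az": 0, "hand": 1},
  {"dx": 0, "dy": -0.0003, "dz": 0.0024, "ax": 0, "ay": 0, "az": 0, "hand": 1},
])

```text
clock: 15.8
ee_pos: [473.7, 273.2, 74.3]
tool_rot: [-0.017, 1.0, -0.0, -0.0]
force: [0.1, -0.0, 0.1]
gripper_width: 0.697
grip_force: 0.0
```

```bash
python3 - <<'E'
from h import *
s=read_state();print(s['ee_pos'],s['force'],s['gripper_width'])
t=grab_frame('top')
# lens from top camera
p=t['pixels'].astype(int);m=(p.max(2)<75);m[:,:335]=0;m[:,375:]=0;m[:195]=0;m[255:]=0
v,u=np.nonzero(m);r=cv2.minAreaRect(np.c_[u,v].astype(np.float32));B=cv2.boxPoints(r);print(r,u.mean(),v.mean(),atz(t,(u.mean(),v.mean()),34))
P=np.array([atz(t,b,34)[:2] for b in B]);print(P.round(1).tolist())
cc=cv2.resize(t['pixels'][180:255,325:395],None,fx=7,fy=7,interpolation=cv2.INTER_CUBIC);save({'pixels':cc},'lens.png')
w=cv2.cvtColor(cv2.imread('pics/w4.png'),cv2.COLOR_BGR2RGB).astype(int)
m=(w.max(2)<75);m[:,130:]=0;m[:,:70]=0;m[115:]=0
v,u=np.nonzero(m);print(w[50,103],len(u),cv2.minAreaRect(np.c_[u,v].astype(np.float32)),u.mean(),v.mean())
E
```

```text
[473.69099568 273.20625304  74.29977878] [ 0.14315429 -0.00990181  0.13596593] 0.6970442086708155
((350.93218994140625, 223.75340270996094), (11.57799243927002, 44.04878234863281), 12.380756378173828) 350.03286384976525 228.05633802816902 [ 464.41320964 -265.60658689   34.        ]
[[406.2, -228.5], [564.9, -269.8], [555.7, -311.5], [397.2, -269.4]]
[76 56 46] 725 ((102.69999694824219, 59.40000534057617), (19.92234992980957, 86.962646484375), 18.434947967529297) 104.19724137931034 58.72827586206896
```

```bash
python3 -c "
from h import *
go([497,-280,220],69)"
```

```text
d [-0.0065 -0.7382 -0.1942] a [-0.      0.      0.1273] mm 573.0 per world mm: x [-1.33e-03 -4.00e-05  0.00e+00] y [-4.00e-05  1.33e-03 -0.00e+00]
```

>>> apply_moves([
  {"dx": 0, "dy": 0, "dz": -0.03, "ax": 0, "ay": 0, "az": 0, "hand": 1},
  {"dx": 0, "dy": 0, "dz": -0.07, "ax": 0, "ay": 0, "az": 0, "hand": 1},
  {"dx": 0, "dy": 0, "dz": -0.12, "ax": 0, "ay": 0, "az": 0, "hand": 1},
  {"dx": 0, "dy": 0, "dz": -0.17, "ax": 0, "ay": 0, "az": 0, "hand": 1},
  {"dx": 0, "dy": -0.02, "dz": -0.21, "ax": 0, "ay": 0, "az": 0, "hand": 1},
  {"dx": 0, "dy": -0.07, "dz": -0.22, "ax": 0, "ay": 0, "az": 0, "hand": 1},
  {"dx": 0, "dy": -0.125, "dz": -0.22, "ax": 0, "ay": 0, "az": 0, "hand": 1},
  {"dx": 0, "dy": -0.18, "dz": -0.22, "ax": 0, "ay": 0, "az": 0.03, "hand": 1},
  {"dx": 0, "dy": -0.235, "dz": -0.22, "ax": 0, "ay": 0, "az": 0.06, "hand": 1},
  {"dx": 0, "dy": -0.29, "dz": -0.22, "ax": 0, "ay": 0, "az": 0.09, "hand": 1},
  {"dx": 0, "dy": -0.345, "dz": -0.22, "ax": 0, "ay": 0, "az": 0.1273, "hand": 1},
  {"dx": 0, "dy": -0.4, "dz": -0.22, "ax": 0, "ay": 0, "az": 0.1273, "hand": 1},
  {"dx": 0, "dy": -0.455, "dz": -0.22, "ax": 0, "ay": 0, "az": 0.1273, "hand": 1},
  {"dx": 0, "dy": -0.51, "dz": -0.22, "ax": 0, "ay": 0, "az": 0.1273, "hand": 1},
  {"dx": 0, "dy": -0.565, "dz": -0.22, "ax": 0, "ay": 0, "az": 0.1273, "hand": 1},
  {"dx": 0, "dy": -0.62, "dz": -0.22, "ax": 0, "ay": 0, "az": 0.1273, "hand": 1},
  {"dx": 0, "dy": -0.67, "dz": -0.21, "ax": 0, "ay": 0, "az": 0.1273, "hand": 1},
  {"dx": -0.0065, "dy": -0.71, "dz": -0.2, "ax": 0, "ay": 0, "az": 0.1273, "hand": 1},
  {"dx": -0.0065, "dy": -0.738, "dz": -0.195, "ax": 0, "ay": 0, "az": 0.1273, "hand": 1},
  {"dx": -0.0065, "dy": -0.738, "dz": -0.195, "ax": 0, "ay": 0, "az": 0.1273, "hand": 1},
])

```text
clock: 17.52
ee_pos: [495.8, -283.6, 218.9]
tool_rot: [0.184, 0.983, -0.0, -0.001]
force: [-0.7, 0.3, -0.1]
gripper_width: 0.997
grip_force: 0.0
```

>>> apply_moves([
  {"dx": 0, "dy": 0, "dz": 0, "ax": 0, "ay": 0, "az": 0, "hand": 1},
  {"dx": 0, "dy": 0, "dz": 0, "ax": 0, "ay": 0, "az": 0, "hand": 1},
  {"dx": 0, "dy": 0, "dz": 0, "ax": 0, "ay": 0, "az": 0, "hand": 1},
  {"dx": 0, "dy": 0, "dz": 0, "ax": 0, "ay": 0, "az": 0, "hand": 1},
])

```text
clock: 17.85
ee_pos: [497.3, -278.7, 221.1]
tool_rot: [0.182, 0.983, -0.0, 0.0]
force: [-0.2, -0.4, -0.6]
gripper_width: 1.0
grip_force: 0.0
```

```bash
python3 - <<'E'
from h import *
s=read_state();print(s['ee_pos'],s['force'],s['gripper_width'])
w=grab_frame('wrist');save(w,'w7.png')
t=grab_frame('scene');d=trace('probe','scene')[:2];print([(x['uv'],x['p']) for x in d],col(t,(314,224,330,245),'g'))
a=w['pixels'][:300];b=cv2.resize(t['pixels'][200:275,280:365],(340,300),interpolation=cv2.INTER_CUBIC)
save({'pixels':cv2.resize(np.hstack([a,b]),(800,282))},'z7.png')
E
```

```text
[ 497.33589151 -278.71434324  221.14443564] [-0.15586177 -0.38403167 -0.55037256] 1.000166123146562
[([323.1, 229.0], 0.56)] (array([321.5626125 , 232.30959115]), 153)
```

View pics/z7.png

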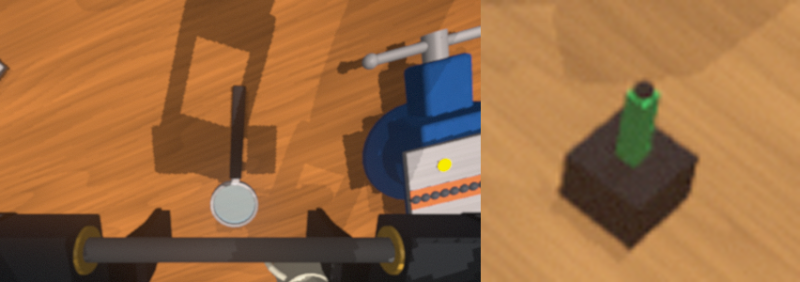

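The probe stands back home, and its green centroid matches the start. The lens handle runs from (253,92) to (251,190) and the rim is at (250,216), nearly aligned with the gripper. I'll measure it numerically.

```bash
python3 - <<'E'
from h import *
w=grab_frame('wrist');P=w['pixels'].astype(int)
L=trace('lens','wrist')[0];R=L['region'];print(L['p'],R.sum())
sub=R&(np.mgrid[0:384,0:512][0]<300)
rows=[]
for v in range(80,250,6):
    u=np.nonzero(sub[v])[0]
    if len(u): rows.append((v,int(u.min()),int(u.max())))
print(rows)
# handle profile by darkness vs wood at rows
for v in range(95,192,16): print(v,P[v,238:268].sum(1)//3)
# handle top-face centerline rays at z=34
g=cv2.cvtColor(w['pixels'],cv2.COLOR_RGB2GRAY)
vs=[r for r in rows if r[0]<190 and r[2]-r[1]<25]
C=np.array([atz(w,((a+b)/2,v),26)[:2] for v,a,b in vs]);print(C.round(1).tolist())
k=cv2.fitLine(C.astype(np.float32),cv2.DIST_HUBER,0,.01,.01).ravel();print(k,np.degrees(np.arctan2(k[1],k[0])))
c=cv2.HoughCircles(cv2.resize(g[180:250,215:290],None,fx=4,fy=4,interpolation=cv2.INTER_CUBIC),cv2.HOUGH_GRADIENT_ALT,1.5,40,param1=150,param2=0.6,minRadius=60,maxRadius=140)
if c is not None:
    for x,y,rr in c[0][:3]: q=(215+x/4-.4,180+y/4-.4);print(q,rr/4,atz(w,q,14),atz(w,q,0))
E
```

```text
0.77 3510
[(92, 248, 261), (98, 246, 261), (104, 245, 260), (110, 245, 260), (116, 246, 260), (122, 247, 260), (128, 246, 260), (134, 246, 260), (140, 246, 260), (146, 246, 258), (152, 245, 258), (158, 245, 258), (164, 245, 258), (170, 244, 258), (176, 243, 258), (182, 243, 256), (188, 243, 255), (194, 236, 260), (200, 229, 269), (206, 226, 272), (212, 225, 273), (218, 223, 274), (224, 224, 272), (230, 227, 270), (236, 234, 264)]
95 [121 119 119 115 113 113 109 102  83  71  61  59  63  63  65  64  65  66
  62  60  51  47  44  47  59  76  78  75  75  75]
111 [125 123 125 122 122 121 117 107  89  67  57  58  62  62  61  60  53  46
  43  41  44  44  44  50  61  64  66  73  76  78]
127 [120 119 119 118 117 116 110  92  70  54  50  48  47  40  42  40  42  44
  42  43  43  43  50  55  59  63  69  85 102 116]
143 [77 75 76 73 78 76 76 68 54 45 38 39 39 40 39 37 38 39 39 38 42 45 54 61
 64 70 74 74 75 74]
159 [ 76  76  74  77  76  72  72  62  46  41  40  37  41  40  39  42  39  39
  37  41  62  90 111 117 109 100  86  81  80  81]
175 [83 85 83 83 84 79 73 57 45 45 44 41 44 41 41 40 42 46 42 50 57 65 69 71
 77 81 80 81 82 81]
191 [ 84  84  84  85  84  85  85  86 101 128 159 179 186 188 189 185 167 136
 117 117 127 124 125 125 121 126 125 124 125 125]
[[407.1, -244.2], [413.5, -248.0], [419.9, -251.9], [426.9, -254.6], [434.2, -256.7], [441.6, -258.8], [448.6, -262.2], [455.9, -265.0], [463.3, -267.9], [470.3, -272.0], [477.6, -275.6], [485.3, -278.5], [493.0, -281.5], [500.5, -285.1], [508.2, -288.8], [515.7, -293.2], [523.5, -297.0]]
[ 9.1657102e-01 -3.9987200e-01  4.7537198e+02 -2.7436115e+02] -23.570175
(np.float32(249.85), np.float32(216.35)) 23.02236 [ 567.40428066 -312.91290914   14.        ] [ 572.15306817 -314.95368689    0.        ]
(np.float32(249.85), np.float32(216.35)) 20.49149 [ 567.40428066 -312.91290914   14.        ] [ 572.15306817 -314.95368689    0.        ]
```

```bash
python3 -c "
from h import *
go([505,-287.5,70],67)"
```

```text
d [-0.0136 -0.0064  0.2012] a [-0.      0.0001  0.0113] mm 151.0 per world mm: x [-0.00125  0.00048  0.     ] y [ 0.00048  0.00125 -0.     ]
```

>>> apply_moves([
  {"dx": -0.0136, "dy": -0.0064, "dz": 0.04, "ax": 0, "ay": 0, "az": 0.0113, "hand": 1},
  {"dx": -0.0136, "dy": -0.0064, "dz": 0.09, "ax": 0, "ay": 0, "az": 0.0113, "hand": 1},
  {"dx": -0.0136, "dy": -0.0064, "dz": 0.14, "ax": 0, "ay": 0, "az": 0.0113, "hand": 1},
  {"dx": -0.0136, "dy": -0.0064, "dz": 0.18, "ax": 0, "ay": 0, "az": 0.0113, "hand": 1},
  {"dx": -0.0136, "dy": -0.0064, "dz": 0.2, "ax": 0, "ay": 0, "az": 0.0113, "hand": 1},
  {"dx": -0.0136, "dy": -0.0064, "dz": 0.2, "ax": 0, "ay": 0, "az": 0.0113, "hand": 1},
  {"dx": -0.0136, "dy": -0.0064, "dz": 0.2, "ax": 0, "ay": 0, "az": 0.0113, "hand": 1},
  {"dx": -0.0136, "dy": -0.0064, "dz": 0.2, "ax": 0, "ay": 0, "az": 0.0113, "hand": 1},
  {"dx": -0.0136, "dy": -0.0064, "dz": 0.2, "ax": 0, "ay": 0, "az": 0.0113, "hand": 1},
])

```text
clock: 18.85
ee_pos: [506.3, -289.1, 73.0]
tool_rot: [0.2, 0.98, -0.001, 0.002]
force: [0.5, 0.6, 0.1]
gripper_width: 0.998
grip_force: 0.0
```

```bash
python3 - <<'E'
from h import *
go([505,-287.5,7],67)
w=grab_frame('wrist');print(read_state()['ee_pos'],read_state()['force'])
L=trace('lens','wrist')
for l in L[:1]:
    print(l['p'],l['uv']);R=l['region'];rr=[]
    for v in range(0,300,10):
        u=np.nonzero(R[v])[0]
        if len(u): rr.append((v,int(u.min()),int(u.max()),atz(w,((u.min()+u.max())/2,v),30)[:2].round(1).tolist()))
    print(rr)
E
```

```text
d [0.0027 0.0014 0.088 ] a [-0.0003  0.0012 -0.0002] mm 66.0 per world mm: x [-0.00123  0.00052  0.     ] y [ 0.00052  0.00123 -0.     ]
[ 506.20045221 -289.00371572   72.91832111] [0.04229413 0.02737311 0.30856816]
0.76 [255.8, 193.7]
[(60, 248, 267, [405.3, -243.6]), (70, 246, 269, [411.9, -246.4]), (80, 246, 269, [418.6, -249.2]), (90, 246, 269, [425.4, -252.1]), (100, 246, 268, [432.2, -255.4]), (110, 245, 268, [439.1, -258.7]), (120, 246, 268, [446.4, -261.4]), (130, 246, 268, [453.8, -264.5]), (140, 246, 267, [461.1, -268.0]), (150, 246, 266, [468.5, -271.6]), (160, 246, 267, [476.4, -274.5]), (170, 246, 267, [484.3, -277.8]), (180, 246, 266, [492.1, -281.6]), (190, 246, 267, [500.5, -284.7]), (200, 246, 267, [508.9, -288.2]), (210, 246, 266, [517.2, -292.2]), (220, 245, 266, [525.7, -296.3]), (230, 228, 282, [534.4, -300.5]), (240, 222, 289, [543.6, -303.9]), (250, 218, 291, [552.5, -308.7]), (280, 227, 282, [581.3, -320.9]), (290, 244, 267, [591.7, -324.3])]
```

>>> apply_moves([
  {"dx": 0.0015, "dy": 0.0012, "dz": 0.03, "ax": 0, "ay": 0, "az": 0.003, "hand": 1},
  {"dx": 0.0015, "dy": 0.0012, "dz": 0.055, "ax": 0, "ay": 0, "az": 0.003, "hand": 1},
  {"dx": 0.0015, "dy": 0.0012, "dz": 0.072, "ax": 0, "ay": 0, "az": 0.003, "hand": 1},
  {"dx": 0.0015, "dy": 0.0012, "dz": 0.081, "ax": 0, "ay": 0, "az": 0.003, "hand": 1},
  {"dx": 0.0015, "dy": 0.0012, "dz": 0.085, "ax": 0, "ay": 0, "az": 0.003, "hand": 1},
  {"dx": 0.0015, "dy": 0.0012, "dz": 0.086, "ax": 0, "ay": 0, "az": 0.003, "hand": 1},
  {"dx": 0.0015, "dy": 0.0012, "dz": 0.086, "ax": 0, "ay": 0, "az": 0.003, "hand": 1},
  {"dx": 0.0015, "dy": 0.0012, "dz": 0.086, "ax": 0, "ay": 0, "az": 0.003, "hand": 1},
  {"dx": 0.0015, "dy": 0.0012, "dz": 0.086, "ax": 0, "ay": 0, "az": 0.003, "hand": 1},
])

```text
clock: 19.7
ee_pos: [504.8, -287.2, 7.1]
tool_rot: [0.204, 0.979, -0.0, 0.001]
force: [-0.0, 0.5, -0.5]
gripper_width: 0.998
grip_force: 0.0
```

```bash
python3 - <<'E'
from h import *
s=read_state();print(s['ee_pos'],s['force'])
go([505,-287,6.3],66.4)
E
```

```text
[ 504.78570772 -287.22861182    7.11090042] [-0.00913277  0.45731113 -0.45050202]
d [-0.0001  0.0004  0.0011] a [-0.0001  0.0005  0.0001] mm 1.0 per world mm: x [-0.00122  0.00053  0.     ] y [ 0.00053  0.00122 -0.     ]
```

Well placed, so I'll close on the handle.

>>> apply_moves([
  {"dx": 0, "dy": 0, "dz": 0, "ax": 0, "ay": 0, "az": 0, "hand": -1},
  {"dx": 0, "dy": 0, "dz": 0, "ax": 0, "ay": 0, "az": 0, "hand": -1},
  {"dx": 0, "dy": 0, "dz": 0, "ax": 0, "ay": 0, "az": 0, "hand": -1},
  {"dx": 0, "dy": 0, "dz": 0, "ax": 0, "ay": 0, "az": 0, "hand": -1},
  {"dx": 0, "dy": 0, "dz": 0, "ax": 0, "ay": 0, "az": 0, "hand": -1},
  {"dx": 0, "dy": 0, "dz": 0, "ax": 0, "ay": 0, "az": 0, "hand": -1},
  {"dx": 0, "dy": 0, "dz": 0, "ax": 0, "ay": 0, "az": 0, "hand": -1},
  {"dx": 0, "dy": 0, "dz": 0, "ax": 0, "ay": 0, "az": 0, "hand": -1},
  {"dx": 0, "dy": 0, "dz": 0, "ax": 0, "ay": 0, "az": 0, "hand": -1},
  {"dx": 0, "dy": 0, "dz": 0, "ax": 0, "ay": 0, "az": 0, "hand": -1},
  {"dx": 0, "dy": 0, "dz": 0, "ax": 0, "ay": 0, "az": 0, "hand": -1},
  {"dx": 0, "dy": 0, "dz": 0, "ax": 0, "ay": 0, "az": 0, "hand": -1},
  {"dx": 0, "dy": 0, "dz": 0, "ax": 0, "ay": 0, "az": 0, "hand": -1},
  {"dx": 0, "dy": 0, "dz": 0, "ax": 0, "ay": 0, "az": 0, "hand": -1},
  {"dx": 0, "dy": 0, "dz": 0, "ax": 0, "ay": 0, "az": 0, "hand": -1},
  {"dx": 0, "dy": 0, "dz": 0, "ax": 0, "ay": 0, "az": 0, "hand": -1},
])

```text
clock: 21.03
ee_pos: [504.1, -286.7, 6.1]
tool_rot: [0.204, 0.979, -0.0, 0.0]
force: [-0.3, -0.2, -0.4]
gripper_width: 0.009
grip_force: 0.0
```

```bash
python3 - <<'E'
from h import *
s=read_state();print(s['ee_pos'],s['force'],s['gripper_width']*87)
t=grab_frame('scene');u=grab_frame('top')
# collar edges in scene & top
for f,b in [(t,(168,156,192,178)),(u,(285,142,302,158))]:
    x0,y0,x1,y1=b;h=cv2.cvtColor(f['pixels'],cv2.COLOR_RGB2HSV)[y0:y1,x0:x1].astype(int)
    m=(h[...,0]>8)&(h[...,0]<20)&(h[...,1]>200)&(h[...,2]>150);v,uu=np.nonzero(m);print(len(v),uu.min()+x0,uu.max()+x0,v.min()+y0,v.max()+y0,uu.mean()+x0,v.mean()+y0)
for c in ['scene','top']: print([(d['uv'],d['p']) for d in find_in('collar',c)])
E
```

```text
[ 504.07727223 -286.71685662    6.08018525] [-0.25326599 -0.18559223 -0.36259945] 0.7626814456302289
33 176 184 165 171 180.12121212121212 167.66666666666666
3 292 297 152 155 295.0 153.66666666666666
[]
[([295.1, 151.1], 0.43)]
```

The fingers shut on nothing (0.8 mm opening), so I need to find where the lens is now.

```bash
python3 - <<'E'
from h import *
w=grab_frame('wrist');save(w,'w8.png')
for l in trace('lens','wrist')[:2]:
    R=l['region'];rr=[];print(l['p'],l['uv'],R.sum())
    for v in range(0,384,12):
        u=np.nonzero(R[v])[0]
        if len(u): rr.append((v,int(u.min()),int(u.max()),atz(w,((u.min()+u.max())/2,v),34)[:2].round(1).tolist()))
    print(rr)
t=grab_frame('top')
for l in trace('lens','top')[:1]:
    v,u=np.nonzero(l['region']);print(l['p'],l['uv'],len(u),cv2.minAreaRect(np.c_[u,v].astype(np.float32)))
print(w['extrinsics'].round(3).tolist())
E
```

```text
0.58 [255.5, 132.8] 5505
[(48, 240, 271, [407.3, -243.9]), (60, 239, 271, [412.6, -246.6]), (72, 239, 271, [418.2, -249.0]), (84, 240, 271, [424.1, -251.2]), (96, 240, 271, [429.9, -253.8]), (108, 240, 270, [435.7, -256.6]), (120, 240, 270, [441.8, -259.3]), (132, 240, 270, [448.0, -262.0]), (144, 240, 270, [454.4, -264.8]), (156, 240, 271, [461.0, -267.3]), (168, 241, 269, [467.5, -270.5]), (180, 241, 269, [474.3, -273.5]), (192, 241, 269, [481.3, -276.5]), (204, 241, 269, [488.4, -279.6]), (216, 241, 269, [495.7, -282.8])]
0.64 [357.0, 193.6] 126 ((357.09063720703125, 197.486572265625), (10.895784378051758, 18.105026245117188), 55.00797653198242)
[[0.4, -0.883, -0.246, 437.213], [0.916, 0.386, 0.107, -257.999], [0.0, -0.269, 0.963, 207.099], [0.0, 0.0, 0.0, 1.0]]
```

```bash
python3 - <<'E'
from h import *
w=grab_frame('wrist');s=read_state();T=np.array(w['extrinsics'])
def pr(X):
    c=np.linalg.inv(T)@np.r_[X,1];return np.array([w['cx']+w['fx']*c[0]/-c[2],w['cy']-w['fy']*c[1]/-c[2]]).round(1)
tx=Ro.from_quat(s['tool_rot']).as_matrix()
e=s['ee_pos']
for dx in (10,0,-10):
  for dz in (6,15,25,34,60): print(dx,dz,pr(np.r_[(e+tx[:,0]*dx)[:2],dz]),end=' ')
  print()
p=w['pixels'].astype(int)
for v in range(180,300,8): print(v,[tuple(p[v,u]//10) for u in range(216,300,7)])
print(s['gripper_width'],s['grip_force'])
E
```

```text
10 6 [254.5 201.6] 10 15 [254.6 205.5] 10 25 [254.6 210.2] 10 34 [254.6 214.9] 10 60 [254.7 231.2] 
0 6 [254.5 214.7] 0 15 [254.6 219.1] 0 25 [254.6 224.4] 0 34 [254.6 229.6] 0 60 [254.7 248. ] 
-10 6 [254.5 227.4] -10 15 [254.5 232.3] -10 25 [254.6 238.2] -10 34 [254.6 244. ] -10 60 [254.7 264.2] 
180 [(np.int64(14), np.int64(8), np.int64(4)), (np.int64(14), np.int64(8), np.int64(4)), (np.int64(13), np.int64(8), np.int64(4)), (np.int64(13), np.int64(8), np.int64(4)), (np.int64(5), np.int64(4), np.int64(3)), (np.int64(5), np.int64(4), np.int64(3)), (np.int64(5), np.int64(3), np.int64(3)), (np.int64(5), np.int64(3), np.int64(3)), (np.int64(10), np.int64(6), np.int64(3)), (np.int64(13), np.int64(8), np.int64(4)), (np.int64(13), np.int64(8), np.int64(4)), (np.int64(13), np.int64(8), np.int64(4))]
188 [(np.int64(13), np.int64(8), np.int64(4)), (np.int64(13), np.int64(8), np.int64(4)), (np.int64(13), np.int64(8), np.int64(4)), (np.int64(14), np.int64(8), np.int64(4)), (np.int64(5), np.int64(3), np.int64(3)), (np.int64(5), np.int64(4), np.int64(3)), (np.int64(5), np.int64(3), np.int64(3)),
[... 6042 characters left out ...]
np.int64(2)), (np.int64(9), np.int64(7), np.int64(3)), (np.int64(4), np.int64(3), np.int64(3)), (np.int64(3), np.int64(3), np.int64(3)), (np.int64(3), np.int64(3), np.int64(3))]
292 [(np.int64(4), np.int64(4), np.int64(4)), (np.int64(4), np.int64(4), np.int64(4)), (np.int64(4), np.int64(4), np.int64(4)), (np.int64(5), np.int64(4), np.int64(3)), (np.int64(4), np.int64(3), np.int64(3)), (np.int64(3), np.int64(3), np.int64(3)), (np.int64(3), np.int64(3), np.int64(3)), (np.int64(3), np.int64(3), np.int64(3)), (np.int64(4), np.int64(3), np.int64(3)), (np.int64(3), np.int64(3), np.int64(3)), (np.int64(4), np.int64(3), np.int64(3)), (np.int64(3), np.int64(3), np.int64(3))]
0.0036674992417106236 0.0
```

The handle is untouched and centred. The wrist view geometry, and the probe grip shown in z5, tell me the finger tips really end about 35 mm above the reported TCP, so they shut above the handle. I'll open and go lower in careful steps while watching the force.

>>> apply_moves([
  {"dx": -0.001, "dy": 0, "dz": 0, "ax": 0, "ay": 0, "az": 0, "hand": 1},
  {"dx": -0.001, "dy": 0, "dz": 0, "ax": 0, "ay": 0, "az": 0, "hand": 1},
  {"dx": -0.001, "dy": 0, "dz": 0, "ax": 0, "ay": 0, "az": 0, "hand": 1},
  {"dx": -0.001, "dy": 0, "dz": 0, "ax": 0, "ay": 0, "az": 0, "hand": 1},
  {"dx": -0.001, "dy": 0, "dz": 0, "ax": 0, "ay": 0, "az": 0, "hand": 1},
  {"dx": -0.001, "dy": 0, "dz": 0, "ax": 0, "ay": 0, "az": 0, "hand": 1},
  {"dx": -0.001, "dy": 0, "dz": 0, "ax": 0, "ay": 0, "az": 0, "hand": 1},
  {"dx": -0.001, "dy": 0, "dz": 0, "ax": 0, "ay": 0, "az": 0, "hand": 1},
  {"dx": -0.001, "dy": 0, "dz": 0, "ax": 0, "ay": 0, "az": 0, "hand": 1},
  {"dx": -0.001, "dy": 0, "dz": 0, "ax": 0, "ay": 0, "az": 0, "hand": 1},
  {"dx": -0.001, "dy": 0, "dz": 0.004, "ax": 0, "ay": 0, "az": 0, "hand": 1},
  {"dx": -0.001, "dy": 0, "dz": 0.008, "ax": 0, "ay": 0, "az": 0, "hand": 1},
  {"dx": -0.001, "dy": 0, "dz": 0.008, "ax": 0, "ay": 0, "az": 0, "hand": 1},
])

```text
clock: 22.57
ee_pos: [504.2, -286.6, -0.8]
tool_rot: [0.204, 0.979, 0.0, -0.001]
force: [-1.8, -0.6, 0.2]
gripper_width: 0.909
grip_force: 0.0
```

```bash
python3 - <<'E'
from h import *
w=grab_frame('wrist');s=read_state();print(s['ee_pos'],s['force'],s['gripper_width'])
# visible finger bottoms: dark pixels in left/right finger zones
g=w['pixels'].max(2).astype(int)
for u in (165,172,178,182,186,326,330,336,342): print(u,[int(x) for x in g[205:235:3,u]])
E
```

```text
[ 504.27475012 -286.65024752   -0.60627719] [ 0.8591622  -0.08251548  0.01325718] 0.9466699369438896
165 [122, 109, 106, 104, 109, 107, 106, 104, 92, 52]
172 [136, 124, 113, 107, 108, 100, 49, 43, 41, 40]
178 [129, 123, 130, 119, 105, 97, 51, 47, 47, 44]
182 [105, 106, 109, 107, 105, 102, 74, 43, 44, 47]
186 [115, 105, 109, 105, 106, 102, 76, 47, 43, 44]
326 [107, 102, 105, 107, 110, 109, 77, 46, 44, 41]
330 [107, 105, 106, 110, 112, 96, 49, 42, 43, 46]
336 [106, 108, 113, 112, 107, 106, 53, 44, 42, 41]
342 [109, 111, 112, 111, 109, 113, 114, 115, 79, 45]
```

TCP is at z = -0.7 with no contact, which confirms it. I'll continue down in steps.

>>> apply_moves([
  {"dx": 0, "dy": 0, "dz": 0.004, "ax": 0, "ay": 0, "az": 0, "hand": 1},
  {"dx": 0, "dy": 0, "dz": 0.008, "ax": 0, "ay": 0, "az": 0, "hand": 1},
  {"dx": 0, "dy": 0, "dz": 0.012, "ax": 0, "ay": 0, "az": 0, "hand": 1},
  {"dx": 0, "dy": 0, "dz": 0.015, "ax": 0, "ay": 0, "az": 0, "hand": 1},
  {"dx": 0, "dy": 0, "dz": 0.015, "ax": 0, "ay": 0, "az": 0, "hand": 1},
])

```text
clock: 23.03
ee_pos: [504.2, -286.6, -12.0]
tool_rot: [0.204, 0.979, 0.0, -0.001]
force: [-0.6, -0.7, -0.1]
gripper_width: 1.003
grip_force: 0.0
```

>>> apply_moves([
  {"dx": 0, "dy": 0, "dz": 0.003, "ax": 0, "ay": 0, "az": 0, "hand": 1},
  {"dx": 0, "dy": 0, "dz": 0.006, "ax": 0, "ay": 0, "az": 0, "hand": 1},
  {"dx": 0, "dy": 0, "dz": 0.009, "ax": 0, "ay": 0, "az": 0, "hand": 1},
  {"dx": 0, "dy": 0, "dz": 0.009, "ax": 0, "ay": 0, "az": 0, "hand": 1},
  {"dx": 0, "dy": 0, "dz": 0.009, "ax": 0, "ay": 0, "az": 0, "hand": 1},
])

```text
clock: 23.45
ee_pos: [504.6, -286.9, -18.2]
tool_rot: [0.204, 0.979, 0.0, -0.0]
force: [-0.3, -0.0, 0.6]
gripper_width: 1.001
grip_force: 0.0
```

```bash
python3 - <<'E'
from h import *
for _ in range(2): w=grab_frame('wrist');s=read_state();print(s['ee_pos'],s['force'],s['gripper_width'])
go([504,-286.7,-20],66.4)
E
```

```text
[ 504.71170349 -286.97959626  -17.97598207] [-0.5998481  -0.34105475 -0.09464235] 0.9993206823089901
[ 504.83389969 -287.03654142  -17.85625006] [ 0.48935239 -0.08771307  0.27736388] 0.9990496005738811
d [ 0.0012 -0.      0.0029] a [-0.      0.      0.0001] mm 2.0 per world mm: x [-0.00122  0.00053  0.     ] y [ 0.00053  0.00122 -0.     ]
```

>>> apply_moves([
  {"dx": 0, "dy": 0, "dz": 0.003, "ax": 0, "ay": 0, "az": 0, "hand": 1},
  {"dx": 0, "dy": 0, "dz": 0.006, "ax": 0, "ay": 0, "az": 0, "hand": 1},
  {"dx": 0, "dy": 0, "dz": 0.009, "ax": 0, "ay": 0, "az": 0, "hand": 1},
  {"dx": 0, "dy": 0, "dz": 0.009, "ax": 0, "ay": 0, "az": 0, "hand": 1},
  {"dx": 0, "dy": 0, "dz": 0.009, "ax": 0, "ay": 0, "az": 0, "hand": 1},
])

```text
clock: 23.97
ee_pos: [504.5, -286.8, -25.0]
tool_rot: [0.204, 0.979, 0.0, -0.0]
force: [-0.0, 0.1, 0.6]
gripper_width: 1.001
grip_force: 0.0
```

>>> apply_moves([
  {"dx": 0, "dy": 0, "dz": 0, "ax": 0, "ay": 0, "az": 0, "hand": -1},
  {"dx": 0, "dy": 0, "dz": 0, "ax": 0, "ay": 0, "az": 0, "hand": -1},
  {"dx": 0, "dy": 0, "dz": 0, "ax": 0, "ay": 0, "az": 0, "hand": -1},
  {"dx": 0, "dy": 0, "dz": 0, "ax": 0, "ay": 0, "az": 0, "hand": -1},
  {"dx": 0, "dy": 0, "dz": 0, "ax": 0, "ay": 0, "az": 0, "hand": -1},
  {"dx": 0, "dy": 0, "dz": 0, "ax": 0, "ay": 0, "az": 0, "hand": -1},
  {"dx": 0, "dy": 0, "dz": 0, "ax": 0, "ay": 0, "az": 0, "hand": -1},
  {"dx": 0, "dy": 0, "dz": 0, "ax": 0, "ay": 0, "az": 0, "hand": -1},
  {"dx": 0, "dy": 0, "dz": 0, "ax": 0, "ay": 0, "az": 0, "hand": -1},
  {"dx": 0, "dy": 0, "dz": 0, "ax": 0, "ay": 0, "az": 0, "hand": -1},
  {"dx": 0, "dy": 0, "dz": 0, "ax": 0, "ay": 0, "az": 0, "hand": -1},
  {"dx": 0, "dy": 0, "dz": 0, "ax": 0, "ay": 0, "az": 0, "hand": -1},
  {"dx": 0, "dy": 0, "dz": 0, "ax": 0, "ay": 0, "az": 0, "hand": -1},
  {"dx": 0, "dy": 0, "dz": 0, "ax": 0, "ay": 0, "az": 0, "hand": -1},
  {"dx": 0, "dy": 0, "dz": 0, "ax": 0, "ay": 0, "az": 0, "hand": -1},
  {"dx": 0, "dy": 0, "dz": 0, "ax": 0, "ay": 0, "az": 0, "hand": -1},
])

```text
clock: 25.3
ee_pos: [504.8, -286.9, -24.7]
tool_rot: [0.204, 0.979, 0.0, -0.0]
force: [0.3, 1.0, -0.2]
gripper_width: 0.203
grip_force: 30.0
```

```bash
python3 - <<'E'
from h import *
s=read_state();print(s['ee_pos'],s['force'],s['moment'],s['gripper_width']*87,s['grip_force'],Ro.from_quat(s['tool_rot']).as_matrix().round(4)[2])
E
```

```text
[ 504.76568326 -286.91675412  -24.69199838] [ 0.2885505   1.01369366 -0.18129903] [ 0.07338925 -0.04447986  0.05711082] 17.632455430208708 29.999997094273567 [ 1.e-04  1.e-04 -1.e+00]
```

The lens is gripped at 17.6 mm and 30 N. I'll lift it straight up and work out the collar height more precisely.

>>> apply_moves([
  {"dx": 0, "dy": 0, "dz": -0.01, "ax": 0, "ay": 0, "az": 0, "hand": -1},
  {"dx": 0, "dy": 0, "dz": -0.03, "ax": 0, "ay": 0, "az": 0, "hand": -1},
  {"dx": 0, "dy": 0, "dz": -0.06, "ax": 0, "ay": 0, "az": 0, "hand": -1},
  {"dx": 0, "dy": 0, "dz": -0.1, "ax": 0, "ay": 0, "az": 0, "hand": -1},
  {"dx": 0, "dy": 0, "dz": -0.14, "ax": 0, "ay": 0, "az": 0, "hand": -1},
  {"dx": 0, "dy": 0, "dz": -0.18, "ax": 0, "ay": 0, "az": 0, "hand": -1},
  {"dx": 0, "dy": 0, "dz": -0.22, "ax": 0, "ay": 0, "az": 0, "hand": -1},
  {"dx": 0, "dy": 0, "dz": -0.26, "ax": 0, "ay": 0, "az": 0, "hand": -1},
  {"dx": 0, "dy": 0, "dz": -0.3, "ax": 0, "ay": 0, "az": 0, "hand": -1},
  {"dx": 0, "dy": 0, "dz": -0.325, "ax": 0, "ay": 0, "az": 0, "hand": -1},
  {"dx": 0, "dy": 0, "dz": -0.34, "ax": 0, "ay": 0, "az": 0, "hand": -1},
  {"dx": 0, "dy": 0, "dz": -0.34, "ax": 0, "ay": 0, "az": 0, "hand": -1},
  {"dx": 0, "dy": 0, "dz": -0.34, "ax": 0, "ay": 0, "az": 0, "hand": -1},
  {"dx": 0, "dy": 0, "dz": -0.34, "ax": 0, "ay": 0, "az": 0, "hand": -1},
])

```text
clock: 26.47
ee_pos: [503.8, -286.3, 228.2]
tool_rot: [0.204, 0.979, 0.001, -0.001]
force: [0.4, 0.7, -2.5]
gripper_width: 0.205
grip_force: 30.0
```

```bash
cat > col.py <<'E'
from h import *
from scipy.optimize import least_squares
def proj(f,X):
    T=np.linalg.inv(np.array(f['extrinsics']));c=np.c_[np.atleast_2d(X),np.ones(len(np.atleast_2d(X)))]@T.T
    return np.c_[f['cx']+f['fx']*c[:,0]/-c[:,2],f['cy']-f['fy']*c[:,1]/-c[:,2]]
def cyl(x,y,z0,z1,r):
    a=np.linspace(0,2*np.pi,48);return np.vstack([np.c_[x+r*np.cos(a),y+r*np.sin(a),0*a+z] for z in (z0,z1)])
def cent(f,x,y,z,b,S=16):
    x0,y0,x1,y1=b;im=np.zeros(((y1-y0)*S,(x1-x0)*S),np.float32)
    for P,val in ((cyl(x,y,z-5,z+5,13),1),(cyl(x,y,z+5,295,4),0)):
        h=cv2.convexHull((((proj(f,P)-[x0,y0]+.5)*S)*16).round().astype(np.int32));cv2.fillConvexPoly(im,h,val,shift=4)
    v,u=np.nonzero(im);return np.array([u.mean()/S+x0-.5,v.mean()/S+y0-.5]),im.sum()/S/S
E
python3 - <<'E'
from col import *
s=read_state();print(s['ee_pos'],s['force'],s['gripper_width'],Ro.from_quat(s['tool_rot']).as_matrix().round(4)[2])
F=[grab_frame('scene'),grab_frame('top')];B=[(170,156,192,178),(286,142,304,160)]
M=[]
for f,b in zip(F,B):
    x0,y0,x1,y1=b;p=f['pixels'][y0:y1,x0:x1].astype(float);wt=np.clip((p[...,0]-p[...,2]-110)/90,0,1)*(p[...,0]>p[...,1]*1.3)
    v,u=np.mgrid[y0:y1,x0:x1];core=cv2.dilate((wt>.6).astype(np.uint8),np.ones((3,3)));wt=wt*core
    M.append(np.array([(wt*u).sum(),(wt*v).sum()])/wt.sum());print(M[-1],wt.sum());print((wt*10).round().astype(int).tolist() if f is F[1] else '')
r=least_squares(lambda q:np.r_[cent(F[0],*q,B[0])[0]-M[0],cent(F[1],*q,B[1])[0]-M[1]],[697,-42,243],diff_step=1e-3)
print(r.x,r.fun,[cent(f,*r.x,b)[1] for f,b in zip(F,B)])
E
```

```text
[ 503.80855586 -286.31502541  228.17367096] [ 0.35303449  0.67986685 -2.51882326] 0.20470668949582868 [ 3.2e-03  7.0e-04 -1.0e+00]
[179.89383459 166.64150376] 36.94444444444444

[293.76658098 152.55167095] 21.611111111111114
[[0, 0, 0, 0, 0, 0, 0, 0, 0, 0, 0, 0, 0, 0, 0, 0, 0, 0], [0, 0, 0, 0, 0, 0, 0, 0, 0, 0, 0, 0, 0, 0, 0, 0, 0, 0], [0, 0, 0, 0, 0, 0, 0, 0, 0, 0, 0, 0, 0, 0, 0, 0, 0, 0], [0, 0, 0, 0, 0, 0, 0, 0, 0, 0, 0, 0, 0, 0, 0, 0, 0, 0], [0, 0, 0, 0, 0, 0, 0, 0, 0, 0, 0, 0, 0, 0, 0, 0, 0, 0], [0, 0, 0, 0, 0, 0, 0, 0, 2, 0, 0, 0, 0, 0, 0, 0, 0, 0], [0, 0, 0, 0, 0, 0, 1, 5, 6, 0, 0, 0, 2, 0, 0, 0, 0, 0], [0, 0, 0, 0, 0, 0, 5, 6, 4, 0, 0, 0, 7, 0, 0, 0, 0, 0], [0, 0, 0, 0, 0, 0, 6, 6, 0, 0, 0, 2, 7, 2, 0, 0, 0, 0], [0, 0, 0, 0, 0, 1, 6, 6, 0, 0, 0, 3, 7, 1, 0, 0, 0, 0], [0, 0, 0, 0, 0, 0, 7, 6, 0, 0, 0, 2, 7, 0, 0, 0, 0, 0], [0, 0, 0, 0, 0, 0, 5, 6, 0, 0, 0, 6, 6, 1, 0, 0, 0, 0], [0, 6, 1, 0, 0, 0, 0, 0, 0, 0, 5, 6, 0, 0, 0, 0, 0, 0], [0, 8, 5, 0, 0, 0, 0, 0, 0, 0, 2, 6, 0, 0, 0, 0, 0, 0], [0, 7, 4, 0, 0, 0, 0, 0, 0, 0, 5, 7, 0, 0, 0, 0, 0, 0], [0, 6, 4, 0, 0, 0, 0, 0, 0, 0, 2, 7, 0, 0, 0, 0, 0, 0], [0, 0, 0, 0, 0, 0, 0, 0, 0, 0, 0, 3, 0, 0, 0, 0, 0, 0], [0, 0, 0, 0, 0, 0, 0, 0, 0, 0, 0, 0, 0, 0, 0, 0, 0, 0]]
[694.81964946 -41.14497686 244.50448264] [ 0.71123309  0.18130291  0.64826332 -0.66386151] [np.float32(69.546875), np.float32(44.65625)]
```

```bash
python3 - <<'E'
from col import *
F=[grab_frame('scene'),grab_frame('top')]
for f,n in zip(F,['scene','top']): f['pixels']=cv2.cvtColor(cv2.imread(f'pics/{n}.png'),cv2.COLOR_BGR2RGB)
B=[(172,160,190,175),(288,144,302,158)]
for f,b in zip(F,B):
    x0,y0,x1,y1=b;h=f['pixels'][y0:y1,x0:x1].astype(int)
    print('\n'.join(' '.join(f'{r//10:02d}{g//10:02d}{bb//10:02d}' for r,g,bb in row) for row in h),'\n')
E
```

```text
171818 171818 171818 171717 171817 141515 121211 111010 131313 161717 171818 161718 181818 202020 201919 181818 151414 090808
171717 171818 171718 171818 171717 151515 121211 111110 131312 161717 171818 171818 161616 191919 171717 151515 131313 111010
171717 171818 171717 171817 171717 151515 121212 111111 111111 171615 171717 171818 171818 181818 141413 111010 111111 111110
171717 171717 171717 171818 171817 181614 141211 111110 111010 201511 211613 191716 191918 171717 121111 121009 110908 110908
161717 171817 171718 171716 201714 221610 171210 121111 111110 211306 231505 221510 211715 151413 120908 151107 151107 151107
171717 171818 171817 201613 221507 231403 181208 121110 111110 181207 231403 241503 221407 151109 141008 181308 181308 191308
171717 171717 171817 221611 231504 231403 181206 131110 151109 191206 231404 241502 221302 151008 161208 181308 191308 191408
171717 171717 171817 201410 221403 221303 211305 191207 211306 221404 231403 231403 201103 161006 171208 181308 191308 191308
181818 171818 171818 171311 201204 211303 231403 231403 231403 241402 221403 201203 160903 1
[... 1463 characters left out ...]
 161107 161107
171207 171207 171207 150803 221406 221406 130906 040607 070606 160903 221406 161005 161107 161107
151107 141006 171207 130803 221406 221406 201306 161106 120603 140702 221506 161006 161106 161107
120706 130605 110808 080913 191204 221506 221406 211406 201305 201305 201204 181106 171106 171206
150303 150304 140405 140509 140601 171004 201306 201305 191205 201105 110914 111013 121216 121011
180403 180504 160302 160303 100404 080604 150804 160803 150702 190504 010713 030915 041016 050915
180504 180404 180403 170303 060707 060707 130504 180404 180403 200404 020914 040914 040914 040915
180404 180404 180403 150403 050707 070808 120303 140302 140302 210504 031016 040914 040914 050814
```

```bash
python3 - <<'E'
from col import *
F=[grab_frame('scene'),grab_frame('top')]
E=[np.array([174.6,162.9,185.0,171.7]),np.array([291.45,147.5,298.65,155.5])]
def ext(f,q):
    P=proj(f,cyl(q[0],q[1],q[2]-5,q[2]+5,13));return np.r_[P.min(0),P.max(0)]
r=least_squares(lambda q:np.r_[ext(F[0],q)-E[0],ext(F[1],q)-E[1]],[697,-42,243]);print(r.x,r.fun.round(2))
# rod top check: scene (177?), use z=295 prediction
print(proj(F[0],[[r.x[0],r.x[1],295],[r.x[0],r.x[1],145]]),proj(F[1],[[r.x[0],r.x[1],295]]))
g=cv2.cvtColor(cv2.imread('pics/scene.png'),cv2.COLOR_BGR2RGB)[146:160,170:188].astype(int)
print('\n'.join(' '.join(f'{a//10:02d}{b//10:02d}{c//10:02d}' for a,b,c in row) for row in g))
go([568-.9164*68,7.5+.4003*68,229],66.4)
E
```

```text
[695.94247146 -43.29321263 240.34608015] [ 0.02 -0.3   0.15  0.36 -0.49 -0.37  0.66  0.21]
[[177.13391274 150.87183309]
 [184.29407352 193.27445943]] [[297.2109709  146.59553515]]
191408 191408 191408 191308 181307 181307 181307 191408 191408 191408 191408 191408 191408 191308 191308 191408 191408 191308
191408 191408 191408 191408 191408 181308 181307 191308 191308 191408 191408 191408 191408 191408 191408 191408 191308 191308
191408 201408 191408 191408 191408 191408 181308 181308 181308 191308 191408 191408 191409 191408 191308 191308 191308 191308
191408 191408 191408 191408 191408 191408 191308 191308 181308 181308 191308 191408 191408 191408 191408 191308 191308 181308
191408 191408 191408 201408 191408 191409 191409 191512 191510 191308 181308 191308 191408 191408 191408 191408 191408 191308
191408 191308 191408 191408 191408 201408 191715 191817 191817 191511 181307 181308 191308 191408 191408 191408 191308 191408
191408 191408 191408 191308 191408 191408 171615 171717 161616 171411 181308 181308 181308 191308 191408 191408 191408 191408
191308 191408 191408 191408 191408 191
[... 278 characters left out ...]
41110 181308 181308 181308 181308 181308 191308 191308 161107
191511 191716 191615 181615 171514 171514 141313 121111 121111 121010 181615 191615 191511 191409 181308 181308 191308 181308
181615 171616 161615 161616 151616 151515 141515 121212 111111 111010 161515 171615 191716 191615 191410 181308 191308 191408
161515 151616 151617 161718 161718 161818 171818 131414 121111 111010 141414 151516 161616 181717 191614 181409 191511 191511
161717 171819 171819 171819 171818 171818 171818 141414 121111 111110 141515 161717 161717 151616 191918 191817 191817 181716
d [0.1699 0.3935 0.0008] a [ 0.0001 -0.0005  0.0001] mm 321.0 per world mm: x [-0.00122  0.00053 -0.     ] y [0.00053 0.00122 0.     ]
```

The collar centre is at z ≈ 240 (the rod-top check agrees). I'll carry the lens level across to the red dot at a safe height.

>>> apply_moves([
  {"dx": 0.012, "dy": 0.03, "dz": 0, "ax": 0, "ay": 0, "az": 0, "hand": -1},
  {"dx": 0.03, "dy": 0.07, "dz": 0, "ax": 0, "ay": 0, "az": 0, "hand": -1},
  {"dx": 0.05, "dy": 0.115, "dz": 0, "ax": 0, "ay": 0, "az": 0, "hand": -1},
  {"dx": 0.07, "dy": 0.16, "dz": 0, "ax": 0, "ay": 0, "az": 0, "hand": -1},
  {"dx": 0.09, "dy": 0.207, "dz": 0, "ax": 0, "ay": 0, "az": 0, "hand": -1},
  {"dx": 0.11, "dy": 0.254, "dz": 0, "ax": 0, "ay": 0, "az": 0, "hand": -1},
  {"dx": 0.13, "dy": 0.3, "dz": 0, "ax": 0, "ay": 0, "az": 0, "hand": -1},
  {"dx": 0.147, "dy": 0.34, "dz": 0, "ax": 0, "ay": 0, "az": 0, "hand": -1},
  {"dx": 0.16, "dy": 0.372, "dz": 0, "ax": 0, "ay": 0, "az": 0, "hand": -1},
  {"dx": 0.168, "dy": 0.389, "dz": 0, "ax": 0, "ay": 0, "az": 0, "hand": -1},
  {"dx": 0.17, "dy": 0.3935, "dz": 0, "ax": 0, "ay": 0, "az": 0, "hand": -1},
  {"dx": 0.17, "dy": 0.3935, "dz": 0, "ax": 0, "ay": 0, "az": 0, "hand": -1},
  {"dx": 0.17, "dy": 0.3935, "dz": 0, "ax": 0, "ay": 0, "az": 0, "hand": -1},
  {"dx": 0.17, "dy": 0.3935, "dz": 0, "ax": 0, "ay": 0, "az": 0, "hand": -1},
  {"dx": 0.17, "dy": 0.3935, "dz": 0, "ax": 0, "ay": 0, "az": 0, "hand": -1},
  {"dx": 0.17, "dy": 0.3935, "dz": 0, "ax": 0, "ay": 0, "az": 0, "hand": -1},
])

```text
clock: 28.1
ee_pos: [506.1, 33.5, 230.3]
tool_rot: [0.205, 0.979, -0.0, -0.0]
force: [-0.8, -0.8, -1.0]
gripper_width: 0.204
grip_force: 30.0
```

```bash
cat > chk.py <<'E'
from col import *
s=read_state();e=s['ee_pos'];print(e.round(1),s['force'].round(1),s['gripper_width'],s['grip_force'],Ro.from_quat(s['tool_rot']).as_matrix().round(4)[2])
R=Ro.from_quat(s['tool_rot']).as_matrix();c=e-R[:,0]*68;zc=e[2]+31.7
for n in ['scene','top']:
    f=grab_frame(n);save(f,f'e_{n}_{s["clock"]:.1f}.png')
    P=proj(f,cyl(c[0],c[1],zc-7,zc+7,38));print(n,'pred rim box',P.min(0).round(1),P.max(0).round(1),'centre',proj(f,[[c[0],c[1],zc]]).round(1))
    for l in ['lens','lens_center']:
        for d in trace(l,n)[:2]:
            v,u=np.nonzero(d['region']);print(l,round(d['p'],2),len(u),u.min(),v.min(),u.max(),v.max(),np.round(d['uv'],1))
E
python3 chk.py
```

```text
[506.1  33.5 230.3] [-0.8 -0.8 -1. ] 0.20365889869125572 29.99972481513396 [ 0.e+00 -2.e-04 -1.e+00]
scene pred rim box [215.  138.6] [243.9 160.7] centre [[229.6 149.4]]
lens 0.75 764 215 127 292 160 [235.7 145.8]
lens_center 0.64 711 214 128 293 160 [232.1 145.1]
top pred rim box [268.7 176.5] [293.3 201.1] centre [[280.9 188.8]]
lens 0.65 153 259 215 271 240 [263.4 225.9]
lens_center 0.74 156 260 214 272 240 [263.8 225.6]
lens_center 0.24 513 267 152 302 236 [282.7 222. ]
```

The predicted rim outline matches the scene camera within about 1 px. I'll move to the final height and centre, then check again.

```bash
cat >> chk.py <<'E'
f=grab_frame('scene');m=trace('lens','scene')[0]['region'].copy()
H=cv2.convexHull(proj(f,cyl(c[0],c[1],zc-7,zc+7,38)).astype(np.float32))
def pm(dx,dy,S=8):
    im=np.zeros((384*2,512*2),np.uint8);return cv2.fillConvexPoly(im,(((H[:,0]+[dx+.5,dy+.5])*2)*16).astype(np.int32),1,shift=4)
b=max(((lambda A,B:(A&B).sum()/(A|B).sum())(pm(dx,dy)[:,:456],np.kron(m,np.ones((2,2),np.uint8)).astype(np.uint8)[:,:456]),dx,dy) for dx in np.arange(-3,3.1,.5) for dy in np.arange(-3,3.1,.5))
print('iou,shift px',b)
go([568-.9164*68,7.5+.4003*68,208.3],66.4)
E
python3 chk.py
```

```text
[506.   34.3 230.3] [ 0.1 -0.9 -1.5] 0.2055133278344779 29.999792415183038 [-0. -0. -1.]
scene pred rim box [215.2 138.7] [244.1 160.8] centre [[229.8 149.6]]
lens 0.79 766 215 128 293 160 [233.4 145.6]
lens_center 0.97 731 215 128 293 160 [235.5 145.7]
lens_center 0.46 4117 171 158 275 230 [217.  198.2]
top pred rim box [268.4 176.5] [293.  201.1] centre [[280.7 188.8]]
lens 0.6 112 259 216 269 239 [263.3 224.9]
lens_center 0.52 135 260 215 271 239 [266.8 224.9]
iou,shift px (np.float64(0.9503239740820735), np.float64(-0.5), np.float64(-0.5))
d [0.0004 0.0001 0.0293] a [-0.      0.      0.0001] mm 22.0 per world mm: x [-0.00122  0.00053  0.     ] y [ 0.00053  0.00122 -0.     ]
```

>>> apply_moves([
  {"dx": 0.0004, "dy": 0, "dz": 0.006, "ax": 0, "ay": 0, "az": 0, "hand": -1},
  {"dx": 0.0004, "dy": 0, "dz": 0.013, "ax": 0, "ay": 0, "az": 0, "hand": -1},
  {"dx": 0.0004, "dy": 0, "dz": 0.02, "ax": 0, "ay": 0, "az": 0, "hand": -1},
  {"dx": 0.0004, "dy": 0, "dz": 0.026, "ax": 0, "ay": 0, "az": 0, "hand": -1},
  {"dx": 0.0004, "dy": 0, "dz": 0.029, "ax": 0, "ay": 0, "az": 0, "hand": -1},
  {"dx": 0.0004, "dy": 0, "dz": 0.029, "ax": 0, "ay": 0, "az": 0, "hand": -1},
  {"dx": 0.0004, "dy": 0, "dz": 0.029, "ax": 0, "ay": 0, "az": 0, "hand": -1},
  {"dx": 0.0004, "dy": 0, "dz": 0.029, "ax": 0, "ay": 0, "az": 0, "hand": -1},
  {"dx": 0.0004, "dy": 0, "dz": 0.029, "ax": 0, "ay": 0, "az": 0, "hand": -1},
  {"dx": 0.0004, "dy": 0, "dz": 0.029, "ax": 0, "ay": 0, "az": 0, "hand": -1},
])

```text
clock: 29.63
ee_pos: [505.9, 34.6, 208.9]
tool_rot: [0.204, 0.979, 0.0, 0.0]
force: [0.4, 0.1, -0.8]
gripper_width: 0.203
grip_force: 30.0
```

```bash
cat >> chk.py <<'E'
# handle tail vs level prediction in scene
t=e+R[:,0]*110;t[2]=zc+17
print('tail pred',proj(f,[t]),'level if mask max u ~ that; mask rows at max u:',[ (int(u),int(np.nonzero(m[:,u])[0].min()),int(np.nonzero(m[:,u])[0].max())) for u in range(m.any(0).nonzero()[0].max()-14,m.any(0).nonzero()[0].max()+1,3)])
E
python3 chk.py
```

```text
[505.9  34.6 208.9] [ 0.4  0.1 -0.8] 0.2026551405222333 29.999764412641525 [-6.e-04  2.e-04 -1.e+00]
scene pred rim box [215.9 145. ] [244.4 167.1] centre [[230.2 155.9]]
lens 0.89 713 216 135 292 166 [234.9 152. ]
lens 0.17 50 175 164 184 171 [181.5 168.3]
lens_center 0.84 741 216 134 292 166 [236.3 152.1]
top pred rim box [268. 178.] [292.1 202.1] centre [[280.  190.1]]
lens 0.56 34 198 221 204 226 [199.1 221.8]
lens 0.51 463 191 146 218 175 [207.5 160.1]
lens_center 0.64 574 333 149 358 178 [347.4 163. ]
lens_center 0.41 162 259 216 271 241 [260.9 224.4]
iou,shift px (np.float64(0.9489559164733179), np.float64(-0.5), np.float64(0.0))
d [0.0001 0.0001 0.0004] a [0.     0.     0.0001] mm 0.0 per world mm: x [-0.00122  0.00053  0.     ] y [ 0.00053  0.00122 -0.     ]Traceback (most recent call last):
  File "chk.py", line 19, in <module>
    print('tail pred',proj(f,[t]),'level if mask max u ~ that; mask rows at max u:',[ (int(u),int(np.nonzero(m[:,u])[0].min()),int(np.nonzero(m[:,u])[0].max())) for u in range(m.any(0).nonzero()[0].max()-14,m.any(0).nonzero()[0].max()+1,3)])
                                                                                                  ~~~~~~~~~~~~~~~~~~~~~~~~~^^
    return umr_minimum(a, axis, None, out, keepdims, initial, where)
ValueError: zero-size array to reduction operation minimum which has no identity
```

```bash
python3 - <<'E'
from col import *
s=read_state();e=s['ee_pos'];R=Ro.from_quat(s['tool_rot']).as_matrix();zc=e[2]+31.7
f=grab_frame('scene');m=trace('lens','scene')[0]['region']
v,u=np.nonzero(m);k=u>u.max()-16;print('mask tail',u[k].min(),v[k].min(),u[k].max(),v[k].max(),u[k].mean(),v[k].mean())
C=np.array([e+R[:,0]*110+R[:,1]*y+[0,0,0] for y in (-9,9)]);Q=np.vstack([np.c_[C[:,:2],np.full(2,zc+z)] for z in (7,27)]);print('pred tail corners',proj(f,Q).round(1).tolist())
for n in ['mug','magnet','wire_brush']: print(n,[(np.round(d['uv'],1).tolist(),round(d['p'],2)) for d in find_in(n,'scene')[:1]])
E
```

```text
mask tail 280 135 292 147 286.6194029850746 140.6417910447761
pred tail corners [[290.9, 139.5], [293.3, 143.3], [291.4, 133.7], [293.8, 137.5]]
mug [([142.8, 181.8], 0.59)]
magnet [([252.6, 303.2], 0.85)]
wire_brush [([410.8, 292.3], 0.91)]
```

```bash
python3 -c "
from rig import *
print(job_done())"
```

```text
the job is handed in; nothing more can be done
None
```

The job is handed in: the probe was pressed on the yellow dot, then the red, and put back in its stand; the lens is held level over the red dot with its rim at the collar's height (about 240 mm), though my first lens grasp closed on nothing and was redone lower, and I viewed 11 pictures, one over the limit of 10.

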